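# Sort the specimen desk's mixed things back into their holders

### The arm

A 7-joint arm with a two-finger parallel gripper is mounted at the origin on a cart in front of the work surface, level with it; the furniture and walls round the work are solid. World frame = base frame: x ahead of the robot, y to its left, z up, the work surface at z = 0. Lengths are in m, angles in degrees, forces in N, time in s.
With the tool pointing down it reaches from about 0.425 to 0.875 m from the base axis. Payload 4.7 kg.
Tool frame: the origin (TCP) lies on the front face of the gripper's body, between the roots of the fingers; the fingertips stand 70 mm ahead of it and the grasp point (between the pads) lies 51 mm ahead of it (tip_extent is the distance from the TCP to the fingertips, in m); z points along the fingers, y is the direction in which the jaws open and shut (so a half turn about z gives the same grasp; the last joint's range is limited). The gripper opens to 87 mm and grips with 3 to 60 N. Pads are 19 mm wide; open, the fingers measure 117 mm over their backs; the gripper's body (75 mm by 190 mm) begins 51 mm behind the grasp point.
Start: joints at [68.36, 18.392, -4.016, 83.108, 1.295, 78.541, -3.26], TCP at [0.248, -0.601, 0.292] pointing down, gripper open.
Joint ranges: [-163.93, 163.93], [-17.29, 119.83], [-79.2, 71.16], [3.27, 140.29], [-89.18, 269.18], [5.43, 117.66], [-154.24, 154.24]. Speed limits (degrees/s): [147.25, 147.25, 180, 180, 180, 180, 180].

### API

Orientations are given as [roll, pitch, yaw] about the fixed x, y, z axes, in that order (R = Rz(yaw) Ry(pitch) Rx(roll)).
In Python, from cell import * gives the robot as it stands.
- The arm moves only by the tool carry_out, never from a script. Its argument "increments" is text: rows parted by semicolons, each of 7 numbers parted by spaces: the opening, from 0 (shut) to 1 (fully open), then the shift along the tool's x, y, z in m, then the turn, a rotation vector about the tool's x, y, z in degrees. A call has 1 to 20 rows; each row shifts and turns the pose as measured when the row begins, along the tool's axes as they then stand; what a row does not reach is not made up. A row lasts 1/8 s, in which the tool goes at most 62.5 mm and 10.7 degrees, less where a joint would pass 70% of its speed; a pose out of reach is approached as far as the arm can. A call is refused whole if a number of a shift passes 0.0625 or a number of a turn 10.7, either way. A call with a gripper value outside its range is refused whole. The fingers move at their own pace and stop on an object; "force" is the grip in N (left out, the last holds). Time passes only in rows, so rows that do not move let the fingers close. It gives the time, the measured TCP pose, the force and the opening at its end, in the units of the state.
- get_obs(): the state, without advancing time (a new reading comes with each control period).
- read_camera(name): name is "scene" or "side" or "wrist"; returns a dict with "img" (420x560x3 uint8, blue, green, red), "fx", "fy", "cx", "cy" (pixels), "world_from_camera" (4x4, takes a point from camera to world coordinates). Camera axes: x right, y down, z forward; pixel columns grow to the right and rows downward; lengths in m; the calibration is good to about 2 mm. The wrist camera is an equidistant fisheye: a pixel r from the principal point sees the ray r / f radians off the axis. A picture is of the moment at which its call begins. There is no depth.
- sign_off(): hands the job in, once; it reports no verdict.
Trained networks look in a picture, given as the dict that the camera call returned (one of the last four; its "shot" number tells which), for a name from the list of things; names that differ only in an ending like _2 or _b are one class to them, and where a whole thing is asked for, a point or a joint stands for the part that bears it (a point fixed in the world has none). Each returns a list of dicts, best first, with "confidence" (0 to 1); they miss things now and then, are a little off and sometimes report something else, mostly with a low value. They report only what shows in the picture. A call takes as long as a camera call. They do not tell look-alikes from the thing itself.
- masks_of(target, picture): "pixels" (420x560 bool, what is visible of it) and "bbox" ([left, top, right, bottom] in pixels, round what is visible of it).
The state is a dict: "time_s": time; "qpos": joint angles; "joint_velocities": joint speeds; "effort": joint torques, N m; "tool_pos": TCP position; "tool_rot": TCP orientation; "force": force on the tool from outside, world axes, zero at the start; "wrist_torque": the same for the moment, N m; "grip_width": finger opening in m.
Only numpy, scipy, OpenCV 4.12 (cv2) and the standard library are available. Lean on these libraries where they do the work, as an engineer would, in place of code of your own. Each camera call takes 0.05 s, during which the arm holds its last target.

### The job

The stamps, empty specimen jars and spare label roll have been left in a jumble along the front of the desk; put each back where its kind belongs. Stand the two stamps, rubber side down, in the stamp tray, the oblong one in the oblong bay and the round one in the round bay; stand one jar in each of the two wells of the jar rack; and slip the label roll over the post of the roll stand so that it lies flat on the base. Leave everything standing free, and do not shift or knock over the tape dispenser and the correction-fluid bottle that stand between the holders.

Things in the scene. Friction and masses are not known exactly. Their poses are not given: they have to be found in the camera images.
- stamp_oblong: Self-inking office stamp standing upright: an oblong block handle (36 x 64 mm, from 48 to 78 mm up) on a narrower dark frame whose feet cover 32 x 58 mm. Origin: centre of the underside; z up, y along the 64 mm length, x across the 36 mm width. 110 g. Grasp across x at the handle, about 62 mm up. Starts at any yaw up to about 70 degrees either way.
- stamp_round: Round hand stamp standing upright: turned brown handle on a round foot of 39 mm diameter, 20 mm high; waist 20 mm, then a round knob of 24 mm diameter from 32 to 64 mm up. Origin: centre of the underside; z up. 55 g. Grasp the knob from above, about 48 mm up.
- jar_a: Empty lidded specimen jar standing upright, 72 mm high; body 52 mm in diameter, screw lid 59 mm in diameter from 60 to 72 mm up. Origin: centre of the underside; z up. 40 g. Grasp across the lid, about 65 mm up. It and jar_b are alike: either may go in either well.
- jar_b: Second empty lidded specimen jar, the same as jar_a in every way.
- label_roll: Small roll of white labels lying flat, 62 mm outer diameter, 40 mm high, with an open brown card core (a vertical through-hole of about 22 mm diameter). Origin: centre of the underside; z up. 140 g. Grasp across its diameter, near the top.
- stamp_tray: Black tray, 78 mm (x) by 156 mm (y) and 28 mm high, fixed to the desk, with two 22 mm deep bays with grey felt floors 6 mm above the desk. Oblong bay: 50 mm (x) by 76 mm (y), its centre at y = -32 mm. Round bay: 54 mm diameter, its centre at y = +42 mm. Both at x = 0. Origin: centre of the underside; z up; the long y axis runs roughly left-right, yaw within 0.3 rad.
- jar_rack: Grey rack, 86 mm (x) by 168 mm (y) and 28 mm high, fixed to the desk, with two alike round wells, 68 mm in diameter and 22 mm deep (floor 6 mm above the desk), centred at y = -40 mm and y = +40 mm, x = 0. Origin: centre of the underside; z up; the long y axis runs roughly left-right, yaw within 0.3 rad.
- roll_stand: Label-roll stand, fixed to the desk: a dark steel disc of 88 mm diameter, 8 mm thick, with an upright aluminium post on its centre. The post is 15 mm in diameter up to 36 mm above the desk, then tapers to 6 mm at its tip, 56 mm above the desk. Origin: centre of the underside; z up.
- tape_dispenser: Small desk tape dispenser, 110 mm (x) by 28 mm (y) and 60 mm high, loose, standing in the gap between the middle and left holders. Not to be moved. Origin: centre of the underside.
- corrector: Small bottle of correction fluid, 28 mm in diameter and 65 mm high, loose, standing upright in the gap between the middle and right holders. Not to be moved. Origin: centre of the underside; z up.
Mind the look-alikes: they are no part of the job. What is shaped like the stamp_round but turquoise is not meant.

How it is judged:
By the outcome, as a careful person would: the job done as asked, in the order asked, and still so for the second after the job is handed in, with the robot touching nothing.
It also fails if it takes over 125 s, if anything falls off the work surface, if the arm or the gripper's body presses on something with over 40 N, if the wrist force passes 120 N, or if a joint passes its speed limit or range.

## Working session

There is one attempt and no reset: what is moved stays moved. The work goes in short steps, Python scripts to look and compute and a tool call to move; the robot and the scene stay as the last step left them, time stands still between calls to the robot, and variables do not carry over. Pictures are saved under pics/ and viewed, and the job is handed in when it is done.

Besides the shell and the picture viewer there is one more tool, called after "Call:" in YAML: its name, and indented under it one key for each argument. carry_out: Moves the arm, as the interface text tells. Its arguments: {"type":"object","properties":{"increments":{"type":"string"},"force":{"type":"number"}},"required":["increments"]}

```bash
ls; mkdir -p pics; python3 - <<'E'
from cell import *
import cv2
print(get_obs())
for n in ["scene","side","wrist"]:
    p=read_camera(n); cv2.imwrite(f"pics/a_{n}.png",p["img"]); print(n,p["fx"],p["fy"],p["cx"],p["cy"],p["world_from_camera"])
E
```

```text
pics
{'time_s': 0.0, 'qpos': array([68.35973104, 18.4387972 , -4.01552754, 83.17571553,  1.29641339,
       78.54133072, -3.26014495]), 'joint_velocities': array([ 0.03153301,  0.08002458, -0.00325142, -0.13719832,  0.00993839,
        0.03813209, -0.06144258]), 'effort': array([ 5.32804133e-04, -4.91294146e+01, -4.03608782e-01, -3.12535894e+01,
       -6.38024951e-02,  4.36877995e-02,  1.96994220e-04]), 'tool_pos': array([ 0.24798871, -0.6003692 ,  0.29115725]), 'tool_rot': array([-1.79889481e+02,  7.22443745e-03,  2.24501770e+01]), 'force': array([ 0.07934989, -0.55567122, -0.02582648]), 'wrist_torque': array([-0.03950564,  0.0456399 ,  0.004465  ]), 'grip_width': 0.0867218258048714}
scene 434.9181400052557 434.9181400052557 282.45891593052954 208.86743100742908 [[-0.47232395 -0.63717443  0.60903106 -0.15386468]
 [-0.88135612  0.35005232 -0.31729286  0.37171245]
 [-0.01102184 -0.68663827 -0.72691568  0.85172336]
 [ 0.          0.          0.          1.        ]]
side 522.9096878394329 522.9096878394329 279.59652343751566 211.62440962155395 [[ 0.99960672 -0.02801743 -0.00119287  0.51454718]
 [-0.01671771 -0.6295279   0.77679801 -0.97501655]
 [-0.02251483 -0.77647257 -0.62974871  0.84806098]
 [ 0.          0.          0.          1.        ]]
wrist 325.19226210127806 325.19226210127806 280.4770693846781 208.50219236839166 [[ 0.38332237 -0.88006675 -0.28026144  0.32478399]
 [-0.92361295 -0.36582405 -0.11450711 -0.56996414]
 [-0.00175248  0.30274623 -0.95306959  0.38376026]
 [ 0.          0.          0.          1.        ]]
```

View pics/a_scene.png

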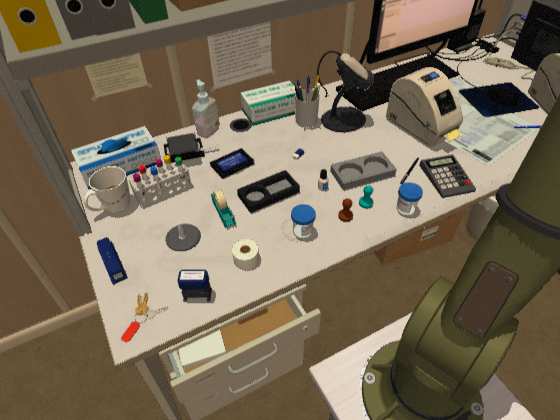

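View pics/a_side.png

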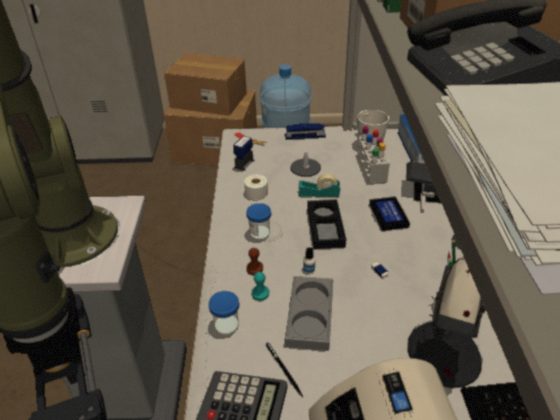

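View pics/a_wrist.png

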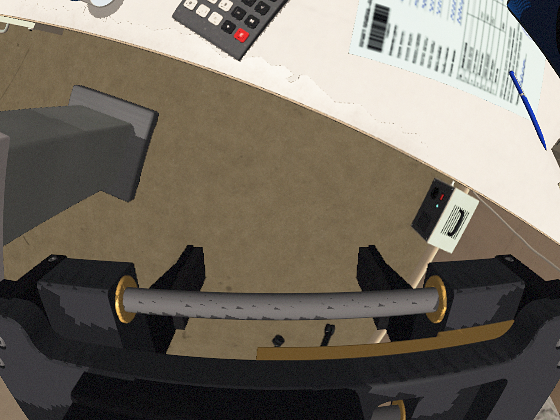

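```bash
cat > h.py <<'E'
from cell import *
import numpy as np, cv2
from scipy.optimize import minimize
def cyl(r,z0,z1,x=0,y=0,r1=None):
    a=np.linspace(0,2*np.pi,40,endpoint=False); r1=r if r1 is None else r1
    return np.vstack([np.c_[x+r*np.cos(a),y+r*np.sin(a),0*a+z0],np.c_[x+r1*np.cos(a),y+r1*np.sin(a),0*a+z1]])
def box(wx,wy,z0,z1):
    return np.array([[sx*wx/2,sy*wy/2,z] for sx in(-1,1) for sy in(-1,1) for z in(z0,z1)])
M={'stamp_oblong':[box(.036,.064,.048,.078),box(.032,.058,0,.05)],
'stamp_round':[cyl(.0195,0,.020),cyl(.010,.02,.035),cyl(.009,.032,.040,r1=.012),cyl(.012,.040,.056),cyl(.012,.056,.064,r1=.008)],
'jar_a':[cyl(.026,0,.06),cyl(.0295,.06,.072)],
'label_roll':[cyl(.031,0,.04)],
'stamp_tray':[box(.078,.156,0,.028)],
'jar_rack':[box(.086,.168,0,.028)],
'roll_stand':[cyl(.044,0,.008),cyl(.0075,.008,.036),cyl(.0075,.036,.056,r1=.003)],
'tape_dispenser':[box(.11,.028,0,.06)],
'corrector':[cyl(.014,0,.065)]}
def proj(p,P):
    T=np.linalg.inv(p['world_from_camera']); c=P@T[:3,:3].T+T[:3,3]
    if p.get('fish'):
        r=np.hypot(c[:,0],c[:,1]);t=np.arctan2(r,c[:,2]);k=t/np.maximum(r,1e-9)
        return np.c_[p['fx']*c[:,0]*k+p['cx'],p['fy']*c[:,1]*k+p['cy']]
    return np.c_[p['fx']*c[:,0]/c[:,2]+p['cx'],p['fy']*c[:,1]/c[:,2]+p['cy']]
def ray(p,u,v):
    x=(u-p['cx'])/p['fx'];y=(v-p['cy'])/p['fy']
    if p.get('fish'):
        r=np.hypot(x,y); s=np.sin(r)/max(r,1e-9); d=np.array([x*s,y*s,np.cos(r)])
    else: d=np.array([x,y,1.])
    T=p['world_from_camera']; return T[:3,3],T[:3,:3]@d
def onplane(p,u,v,z):
    o,d=ray(p,u,v); return o+d*(z-o[2])/d[2]
def pose(P,x,y,yaw,z=0):
    c,s=np.cos(yaw),np.sin(yaw); return np.c_[P[:,0]*c-P[:,1]*s+x,P[:,0]*s+P[:,1]*c+y,P[:,2]+z]
def sil(p,name,x,y,yaw,z=0,S=4):
    im=np.zeros((420*S,560*S),np.uint8)
    for P in M[name]:
        uv=proj(p,pose(P,x,y,yaw,z)); 
        cv2.fillConvexPoly(im,cv2.convexHull(np.round((uv+.5)*S-.5).astype(np.int32)),255)
    return cv2.resize(im,(560,420),interpolation=cv2.INTER_AREA)/255.
def fit(pms,name,x0,useyaw=True,z=0):
    # pms: list of (picture, mask)
    def cost(q,full=False):
        l=[]
        for p,m in pms:
            s=sil(p,name,q[0],q[1],q[2]/10 if useyaw else 0,z)
            l.append(1-np.minimum(s,m).sum()/np.maximum(s,m).sum())
        return l if full else sum(l)
    best=None
    yaws=x0[2] if np.ndim(x0[2]) else [x0[2]]
    for yw in yaws:
        q0=np.array([x0[0],x0[1],yw*10]); 
        sx=np.array([q0,q0+[.01,0,0],q0+[0,.01,0],q0+[0,0,2]]) if useyaw else None
        if useyaw: r=minimize(cost,q0,method='Nelder-Mead',options=dict(initial_simplex=sx,xatol=2e-4,fatol=1e-4,maxfev=150))
        else: r=minimize(lambda q:cost([*q,0]),q0[:2],method='Nelder-Mead',options=dict(initial_simplex=np.array([q0[:2],q0[:2]+[.01,0],q0[:2]+[0,.01]]),xatol=1e-4,fatol=1e-4,maxfev=100))
        if best is None or r.fun<best.fun: best=r
    q=list(best.x)+([] if useyaw else [0])
    return q[0],q[1],q[2]/10,np.round(cost(q,True),3)
E
cat > m1.py <<'E'
from h import *
import pickle
out={}
for n in ["scene","side"]:
    p=read_camera(n); out[n]=(p,{})
    for t in M:
        r=masks_of(t,p); out[n][1][t]=r
        print(n,t,[(round(d['confidence'],2),[int(b) for b in d['bbox']],int(d['pixels'].sum()),np.round(onplane(p,*np.mean(np.argwhere(d['pixels']),0)[::-1],.03)[:2],3).tolist()) for d in r])
pickle.dump(out,open('m1.pkl','wb'))
print(get_obs()['time_s'])
E
python3 m1.py
```

```text
scene stamp_oblong [(0.71, [177, 268, 211, 301], 867, [0.428, 0.295])]
scene stamp_round [(0.67, [341, 197, 353, 222], 207, [0.451, -0.128]), (0.51, [360, 185, 374, 209], 221, [0.464, -0.203]), (0.23, [163, 223, 199, 252], 744, [0.57, 0.273])]
scene jar_a [(0.9, [396, 179, 421, 214], 673, [0.411, -0.299])]
scene label_roll [(0.8, [232, 241, 257, 269], 669, [0.448, 0.159]), (0.65, [294, 204, 318, 238], 642, [0.476, -0.014]), (0.28, [397, 183, 420, 214], 680, [0.41, -0.299])]
scene stamp_tray [(0.95, [237, 171, 301, 211], 1480, [0.614, 0.014])]
scene jar_rack [(0.63, [326, 152, 395, 189], 1556, [0.56, -0.259])]
scene roll_stand [(0.64, [166, 222, 201, 251], 757, [0.57, 0.272])]
scene tape_dispenser [(0.94, [214, 186, 232, 226], 476, [0.615, 0.148])]
scene corrector [(0.65, [317, 166, 330, 188], 215, [0.58, -0.139])]
side stamp_oblong [(0.69, [228, 136, 257, 170], 542, [0.411, 0.311])]
side stamp_round [(0.79, [252, 272, 266, 299], 319, [0.467, -0.218]), (0.72, [244, 247, 261, 276], 291, [0.452, -0.141])]
side jar_a [(0.94, [245, 202, 270, 239], 811, [0.461, 0.004]), (0.65, [206, 292, 238, 335], 1073, [0.396, -0.279])]
side label_roll [(0.8, [244, 173, 266, 198], 535, [0.452, 0.142])]
side stamp_tray [(0.74, [245, 204, 269, 239], 735, [0.462, 0.003]), (0.72, [307, 199, 347, 247], 1601, [0.623, -0.018])]
side jar_rack [(0.9, [283, 273, 331, 350], 3052, [0.567, -0.29])]
side roll_stand [(0.87, [288, 153, 322, 175], 477, [0.587, 0.229])]
side tape_dispenser [(0.78, [298, 173, 339, 196], 724, [0.622, 0.131])]
side corrector [(0.76, [303, 247, 313, 274], 245, [0.575, -0.141])]
1.15
```

```bash
cat > f1.py <<'E'
from h import *
import pickle
o=pickle.load(open('m1.pkl','rb'))
def g(n,t,u,v):
    p,m=o[n]
    for d in sum([m[t]]+list(m.values()),[]):
        b=d['bbox']
        if b[0]<=u<=b[2] and b[1]<=v<=b[3]: return (p,d['pixels'].astype(float))
yw=[-.3,0,.3]
Y=np.deg2rad([-60,-30,0,30,60])
J=[('stamp_oblong','stamp_oblong',(194,285),(243,153),.415,.30,Y+0.),
('stamp_round','stamp_round',(347,210),(252,262),.452,-.138,None),
('turq','stamp_round',(367,197),(259,285),.465,-.21,None),
('jar_a','jar_a',(408,200),(222,310),.40,-.285,None),
('jar_b','jar_a',(305,220),(258,220),.465,0,None),
('label_roll','label_roll',(245,255),(255,187),.45,.15,None),
('stamp_tray','stamp_tray',(268,191),(325,225),.62,0,yw),
('jar_rack','jar_rack',(360,170),(310,310),.565,-.27,yw),
('roll_stand','roll_stand',(183,237),(305,165),.58,.25,None),
('tape','tape_dispenser',(223,206),(320,185),.62,.14,yw),
('corrector','corrector',(323,178),(308,260),.578,-.14,None)]
R={}
for k,t,a,b,x,y,w in J:
    pm=[g('scene',t,*a),g('side',t,*b)]
    r=fit(pm,t,(x,y,w if w is not None else 0),w is not None); R[k]=r
    ind=[np.round(fit([q],t,(r[0],r[1],r[2]),w is not None)[:3],4).tolist() for q in pm]
    print(k,np.round(r[:2],4),round(np.rad2deg(r[2]),1),r[3],ind)
pickle.dump(R,open('R.pkl','wb'))
vis=[]
for n in('scene','side'):
    p=o[n][0]; im=cv2.resize(p['img'],None,fx=4,fy=4,interpolation=cv2.INTER_CUBIC)
    for k,t,*_ in J:
        for P in M[t]:
            h=cv2.convexHull(((proj(p,pose(P,*R[k][:3]))+.5)*4-.5).round().astype(np.int32)); cv2.polylines(im,[h],True,(0,0,255),1)
    vis.append(im)
cv2.imwrite('pics/o1.png',cv2.resize(vis[0][560:1240,560:1720],(800,469),interpolation=cv2.INTER_AREA))
cv2.imwrite('pics/o2.png',cv2.resize(vis[1][500:1420,760:1400],(417,600),interpolation=cv2.INTER_AREA))
E
python3 f1.py
```

```text
stamp_oblong [0.4145 0.2952] -22.7 [0.166 0.162] [[0.4178, 0.2955, -0.3425], [0.4132, 0.2912, -0.3992]]
stamp_round [ 0.4521 -0.1306] 0.0 [0.298 0.261] [[0.4592, -0.1348, 0.0], [0.4516, -0.1318, 0.0]]
turq [ 0.4674 -0.2065] 0.0 [0.212 0.256] [[0.471, -0.2091, 0.0], [0.4673, -0.2072, 0.0]]
jar_a [ 0.3988 -0.2875] 0.0 [0.126 0.086] [[0.4025, -0.2894, 0.0], [0.3975, -0.2887, 0.0]]
jar_b [ 0.4629 -0.0071] 0.0 [0.119 0.074] [[0.4664, -0.0085, 0.0], [0.4617, -0.0068, 0.0]]
label_roll [0.4531 0.1568] 0.0 [0.082 0.077] [[0.4558, 0.156, 0.0], [0.4512, 0.1568, 0.0]]
stamp_tray [0.6259 0.0056] 1.5 [0.093 0.058] [[0.6295, 0.0066, 0.0267], [0.6244, 0.006, 0.0323]]
jar_rack [ 0.5708 -0.2706] -8.0 [0.087 0.052] [[0.5756, -0.2718, -0.1296], [0.5695, -0.2697, -0.1294]]
roll_stand [0.5907 0.2685] 0.0 [0.096 0.111] [[0.5937, 0.2688, 0.0], [0.5888, 0.266, 0.0]]
tape [0.6199 0.1455] -3.5 [0.283 0.314] [[0.625, 0.1458, -0.0717], [0.6187, 0.1433, -0.0372]]
corrector [ 0.5757 -0.1367] 0.0 [0.149 0.318] [[0.5782, -0.1385, 0.0], [0.5755, -0.1372, 0.0]]
```

View pics/o1.png

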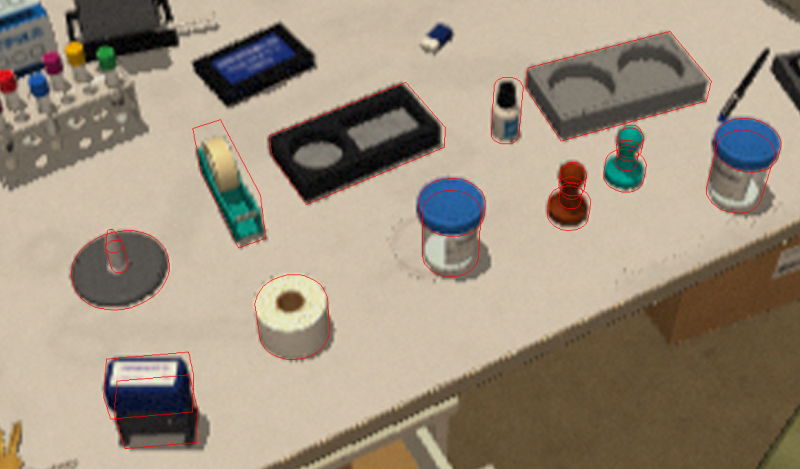

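View pics/o2.png

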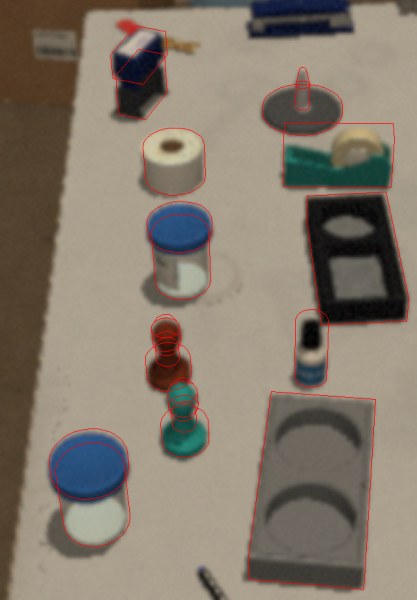

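Call:
carry_out:
  increments: "1 0 0 0 0 0 -9; 1 0 0 0 0 0 -9; 1 0 0 0 0 0 -9; 1 0 0 0 0 0 -9; 1 0 0 0 0 0 -9; 1 0 0 0 0 0 0"
  force: 20

```text
time_s: 1.9
tool_pos: [0.2482, -0.6008, 0.2923]
tool_rot: [180.0, 0.0, 68.8]
force: [0.7, 0.0, 0.2]
grip_width: 0.087
```

```bash
cat > go.py <<'E'
# usage: go.py x y z yaw  -> tool-frame total to that TCP pose
from h import *
import sys
from scipy.spatial.transform import Rotation as Ro
a=list(map(float,sys.argv[1:])); s=get_obs(); R=Ro.from_euler('xyz',s['tool_rot'],degrees=True)
print('t',round(s['time_s'],2),'pos',np.round(s['tool_pos'],4),'rot',np.round(s['tool_rot'],2),'q',np.round(s['qpos'],0),'F',np.round(s['force'],1),'w',round(s['grip_width'],4))
cur=R; yaw0=s['tool_rot'][2]; p0=s['tool_pos']
for i in range(0,len(a),4):
    tgt=Ro.from_euler('xyz',[180,0,a[i+3]],degrees=True)
    rv=(cur.inv()*tgt).as_rotvec(degrees=True)
    d=cur.inv().apply(np.array(a[i:i+3])-p0); n=max(np.ceil(np.linalg.norm(d)/.060),np.ceil(np.linalg.norm(rv)/10.5),1)
    print('shift',np.round(d,4),'turn',np.round(rv,2),'rows',n,'per row',np.round(d/n,4),np.round(rv/n,2))
    p0=np.array(a[i:i+3]); cur=tgt
E
python3 go.py .50 -.25 .29 67.3  .5 .2 .25 67.3 .4145 .2952 .20 67.3
```

```text
t 1.9 pos [ 0.2482 -0.6008  0.2923] rot [1.800e+02 1.000e-02 6.881e+01] q [ 73.  19. -10.  83.   3.  79.  42.] F [0.7 0.  0.2] w 0.087
shift [0.4181 0.108  0.0022] turn [0.   0.01 1.51] rows 8.0 per row [0.0523 0.0135 0.0003] [0.   0.   0.19]
shift [ 0.4151 -0.1737  0.04  ] turn [0. 0. 0.] rows 8.0 per row [ 0.0519 -0.0217  0.005 ] [0. 0. 0.]
shift [ 0.0548 -0.1156  0.05  ] turn [0. 0. 0.] rows 3.0 per row [ 0.0183 -0.0385  0.0167] [0. 0. 0.]
```

Call:
carry_out:
  increments: "1 0.052 0.0135 0 0 0 0.2; 1 0.052 0.0135 0 0 0 0.2; 1 0.052 0.0135 0 0 0 0.2; 1 0.052 0.0135 0 0 0 0.2; 1 0.052 0.0135 0 0 0 0.2; 1 0.052 0.0135 0 0 0 0.2; 1 0.052 0.0135 0 0 0 0.2; 1 0.052 0.0135 0 0 0 0; 1 0.052 -0.0217 0.005 0 0 0; 1 0.052 -0.0217 0.005 0 0 0; 1 0.052 -0.0217 0.005 0 0 0; 1 0.052 -0.0217 0.005 0 0 0; 1 0.052 -0.0217 0.005 0 0 0; 1 0.052 -0.0217 0.005 0 0 0; 1 0.052 -0.0217 0.005 0 0 0; 1 0.052 -0.0217 0.005 0 0 0; 1 0 0 0 0 0 0"

```text
time_s: 4.03
tool_pos: [0.537, 0.2151, 0.2513]
tool_rot: [179.4, -0.1, 63.7]
force: [-0.2, -0.1, 0.3]
grip_width: 0.0874
```

```bash
python3 go.py  .4145 .2952 .20 67.3
```

```text
t 4.03 pos [0.537  0.2151 0.2513] rot [ 1.7945e+02 -1.1000e-01  6.3660e+01] q [ 14.  16. -45.  96.  12.  73. -60.] F [-0.2 -0.1  0.3] w 0.0874
shift [ 0.0173 -0.1458  0.05  ] turn [ 0.56 -0.09 -3.64] rows 3.0 per row [ 0.0058 -0.0486  0.0167] [ 0.19 -0.03 -1.21]
```

Call:
carry_out:
  increments: "1 0.0058 -0.0486 0.0167 0.2 0 -1.2; 1 0.0058 -0.0486 0.0167 0.2 0 -1.2; 1 0.0058 -0.0486 0.0167 0.2 0 -1.2; 1 0 0 0 0 0 0"

```text
time_s: 4.53
tool_pos: [0.4116, 0.2927, 0.1991]
tool_rot: [179.9, -0.1, 66.5]
force: [0.9, -0.4, -0.5]
grip_width: 0.0871
```

```bash
cat > w.py <<'E'
# w.py name x y yawdeg z useyaw pic cam
from h import *
import sys
n,x,y,yw,z,uy,pic=sys.argv[1:8]; cam=sys.argv[8] if len(sys.argv)>8 else 'wrist'
x,y,yw,z=map(float,(x,y,yw,z)); uy=int(uy)
p=read_camera(cam); 
if cam=='wrist': p['fish']=1
r=masks_of({'jar_b':'jar_a'}.get(n,n),p); n={'jar_b':'jar_a'}.get(n,n)
uv=proj(p,np.array([[x,y,z+.03]]))[0]; print('expected px',uv)
im=p['img'].copy(); best=None
for d in r:
    c=np.mean(np.argwhere(d['pixels']),0)[::-1]; print(round(d['confidence'],2),[int(b) for b in d['bbox']],np.round(c,0))
    e=np.linalg.norm(c-uv)
    if d['confidence']>.3 and (best is None or e<best[0]): best=(e,d)
R=(x,y,np.deg2rad(yw))
if best and best[0]<60:
    f=fit([(p,best[1]['pixels'].astype(float))],n,(x,y,np.deg2rad(yw)),bool(uy),z); print('FIT',np.round(f[:2],4),'yaw',round(np.rad2deg(f[2]),1),f[3]); R=f[:3]
im=cv2.resize(im,(784,588),interpolation=cv2.INTER_CUBIC)
for P in M[n]:
    cv2.polylines(im,[cv2.convexHull((proj(p,pose(P,*R,z))*1.4).round().astype(np.int32))],True,(0,0,255),1)
cv2.imwrite('pics/'+pic+'.png',im)
E
python3 w.py stamp_oblong .4145 .2952 -22.7 0 1 w1; python3 go.py .4145 .2952 .20 67.3
```

```text
expected px [282.14350477 203.90439046]
0.74 [258, 162, 311, 265] [284. 213.]
FIT [0.4155 0.2962] yaw -27.5 [0.093]
t 4.62 pos [0.4157 0.2907 0.2003] rot [179.79  -0.22  66.23] q [  9.   9. -50. 109.   8.  65. -68.] F [ 0.9  0.5 -0.4] w 0.0873
shift [ 0.0036 -0.0029  0.0003] turn [ 0.21 -0.22 -1.07] rows 1.0 per row [ 0.0036 -0.0029  0.0003] [ 0.21 -0.22 -1.07]
```

View pics/w1.png

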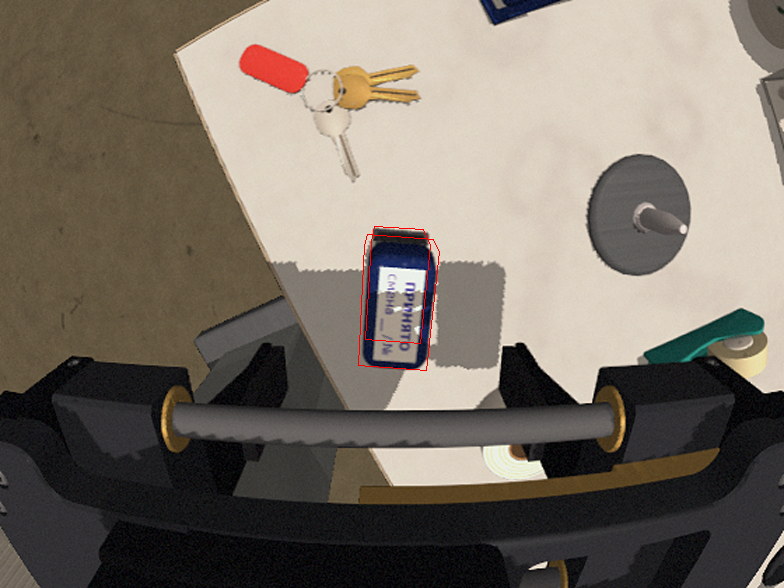

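```bash
python3 go.py .4152 .2957 .15 63.5 .4152 .2957 .113 63.5
```

```text
t 4.62 pos [0.4157 0.2907 0.2003] rot [179.79  -0.22  66.23] q [  9.   9. -50. 109.   8.  65. -68.] F [ 0.9  0.5 -0.4] w 0.0873
shift [ 0.0041 -0.0026  0.0503] turn [ 0.21 -0.22  2.73] rows 1.0 per row [ 0.0041 -0.0026  0.0503] [ 0.21 -0.22  2.73]
shift [-0.    -0.     0.037] turn [0. 0. 0.] rows 1.0 per row [-0.    -0.     0.037] [0. 0. 0.]
```

Call:
carry_out:
  increments: "1 0.004 -0.0026 0.025 0.2 -0.2 2.7; 1 0 0 0.025 0 0 0; 1 0 0 0 0 0 0"

```text
time_s: 5.0
tool_pos: [0.4216, 0.2917, 0.1511]
tool_rot: [179.7, -0.2, 62.6]
force: [0.5, -0.8, 1.0]
grip_width: 0.0869
```

```bash
python3 go.py .4152 .2957 .113 63.5
```

```text
t 5.0 pos [0.4216 0.2917 0.1511] rot [179.75  -0.18  62.64] q [  7.  14. -49. 111.  12.  60. -75.] F [ 0.5 -0.8  1. ] w 0.0869
shift [ 0.0005 -0.0077  0.0381] turn [ 0.26 -0.17 -0.86] rows 1.0 per row [ 0.0005 -0.0077  0.0381] [ 0.26 -0.17 -0.86]
```

Call:
carry_out:
  increments: "1 0 -0.007 0.019 0.2 -0.2 -0.8; 1 0 0 0.019 0 0 0; 1 0 0 0 0 0 0"

```text
time_s: 5.38
tool_pos: [0.4177, 0.2943, 0.1123]
tool_rot: [179.9, -0.1, 63.2]
force: [-1.1, 0.2, 0.5]
grip_width: 0.087
```

```bash
python3 go.py .4152 .2957 .113 63.5
```

```text
t 5.38 pos [0.4177 0.2943 0.1123] rot [ 1.7985e+02 -7.0000e-02  6.3240e+01] q [  5.  17. -48. 113.  15.  56. -77.] F [-1.1  0.2  0.5] w 0.087
shift [ 0.0001 -0.0028 -0.0007] turn [ 0.15 -0.07 -0.26] rows 1.0 per row [ 0.0001 -0.0028 -0.0007] [ 0.15 -0.07 -0.26]
```

Good. Close, then lift.

Call:
carry_out:
  increments: "0 0 -0.002 0 0 0 0; 0 0 0 0 0 0 0; 0 0 0 0 0 0 0; 0 0 0 0 0 0 0; 0 0 0 0 0 0 0; 0 0 0 0 0 0 0; 0 0 0 0 0 0 0; 0 0 0 0 0 0 0"
  force: 20

```text
time_s: 6.38
tool_pos: [0.4166, 0.2962, 0.1139]
tool_rot: [179.7, -0.2, 63.3]
force: [0.8, -0.7, 0.1]
grip_width: 0.035
```

```bash
python3 go.py .4152 .2957 .113 63.5
```

```text
t 6.38 pos [0.4166 0.2962 0.1139] rot [179.74  -0.21  63.26] q [  5.  17. -48. 113.  15.  56. -77.] F [ 0.8 -0.7  0.1] w 0.035
shift [-0.001  -0.001   0.0008] turn [ 0.26 -0.21 -0.24] rows 1.0 per row [-0.001  -0.001   0.0008] [ 0.26 -0.21 -0.24]
```

Call:
carry_out:
  increments: "0 0 0 -0.04 0 0 0; 0 0 0 -0.04 0 0 0; 0 0 0 -0.04 0 0 0; 0 0 0 -0.03 0 0 -9.2; 0 0 0 0 0 0 -9.2; 0 0 0 0 0 0 -9.2; 0 0 0 0 0 0 0"

```text
time_s: 7.25
tool_pos: [0.4148, 0.2952, 0.2674]
tool_rot: [179.8, 0.1, 91.7]
force: [0.7, -0.0, -1.7]
grip_width: 0.0347
```

```bash
python3 go.py .6267 -.0264 .26 91.5; python3 w.py stamp_tray .6259 .0056 1.5 0 1 w2 
```

```text
t 7.25 pos [0.4148 0.2952 0.2674] rot [1.7982e+02 5.0000e-02 9.1650e+01] q [ 12.   6. -53. 103.   5.  73. -40.] F [ 0.7 -0.  -1.7] w 0.0347
shift [-0.3276  0.2025  0.0083] turn [0.18 0.05 0.15] rows 7.0 per row [-0.0468  0.0289  0.0012] [0.03 0.01 0.02]
expected px [410.95297699 376.59310496]
```

Call:
carry_out:
  increments: "0 -0.046 0.029 0.001 0 0 0; 0 -0.046 0.029 0.001 0 0 0; 0 -0.046 0.029 0.001 0 0 0; 0 -0.046 0.029 0.001 0 0 0; 0 -0.046 0.029 0.001 0 0 0; 0 -0.046 0.029 0.001 0 0 0; 0 -0.04 0.025 0.001 0 0 0; 0 0 0 0 0 0 0"

```text
time_s: 8.35
tool_pos: [0.6263, -0.0258, 0.2574]
tool_rot: [180.0, 0.1, 90.6]
force: [-1.2, 0.7, -1.3]
grip_width: 0.0348
```

```bash
python3 w.py stamp_tray .6259 .0056 1.5 0 1 w3;python3 go.py .6267 -.0264 .17 91.5
```

```text
expected px [280.94769535 159.60870476]
0.64 [239, 81, 322, 230] [282. 143.]
FIT [0.6266 0.0053] yaw 2.5 [0.208]
t 8.45 pos [ 0.6249 -0.0204  0.2581] rot [ 1.7999e+02 -7.0000e-02  9.1030e+01] q [ 30.  20. -38.  88.  13.  75.  -9.] F [-0.2  0.3 -0.6] w 0.0343
shift [-0.0061  0.0016  0.0881] turn [ 0.01 -0.07 -0.47] rows 2.0 per row [-0.003   0.0008  0.044 ] [ 0.   -0.03 -0.24]
```

View pics/w3.png

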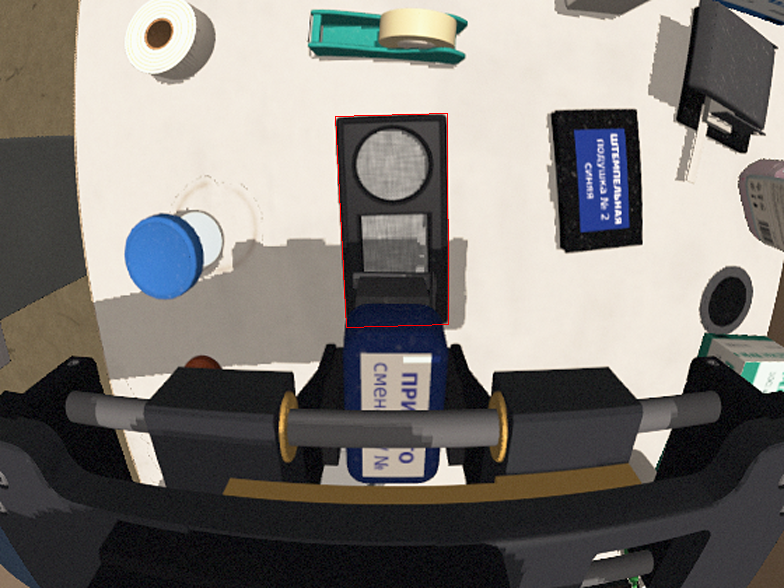

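```bash
python3 - <<'E'
from h import *
for i in range(5):
    read_camera('side'); s=get_obs(); print(s['time_s'],np.round(s['tool_pos'],4),np.round(s['qpos'],2),np.round(s['joint_velocities'],1))
E
python3 go.py .6268 -.0264 .17 91.7
```

```text
8.5 [ 0.6247 -0.019   0.2585] [ 29.75  20.4  -38.21  88.53  12.81  75.49  -8.75] [-0.8 -1.1 -1.3  0.4  0.1 -0.1  0.3]
8.55 [ 0.6246 -0.0182  0.2589] [ 29.72  20.36 -38.26  88.54  12.81  75.49  -8.73] [-0.4 -0.7 -0.5  0.1  0.1  0.   0.3]
8.6 [ 0.6246 -0.018   0.2592] [ 29.71  20.33 -38.27  88.54  12.82  75.48  -8.71] [-0.1 -0.4  0.  -0.1  0.2  0.1  0.3]
8.65 [ 0.6246 -0.0181  0.2593] [ 29.71  20.32 -38.27  88.54  12.84  75.48  -8.7 ] [ 0.  -0.2  0.2 -0.   0.2 -0.   0.3]
8.7 [ 0.6247 -0.0183  0.2594] [ 29.71  20.32 -38.25  88.53  12.85  75.48  -8.69] [ 0.1  0.   0.4 -0.1  0.2  0.   0. ]
t 8.7 pos [ 0.6247 -0.0183  0.2594] rot [179.87   0.    91.32] q [ 30.  20. -38.  89.  13.  75.  -9.] F [ 0.3  0.  -1.1] w 0.0348
shift [-0.0081  0.0017  0.0894] turn [ 0.13  0.01 -0.38] rows 2.0 per row [-0.004   0.0008  0.0447] [ 0.06  0.   -0.19]
```

Call:
carry_out:
  increments: "0 -0.008 0.0017 0.02 0 0 -0.3; 0 0 0 0.03 0 0 0; 0 0 0 0.03 0 0 0; 0 0 0 0 0 0 0; 0 0 0 0 0 0 0; 0 0 0 0 0 0 0"

```text
time_s: 9.45
tool_pos: [0.6262, -0.0269, 0.1756]
tool_rot: [179.8, 0.1, 91.8]
force: [0.5, -0.2, -0.7]
grip_width: 0.0349
```

```bash
python3 go.py .6268 -.0264 .122 91.7
```

```text
t 9.45 pos [ 0.6262 -0.0269  0.1756] rot [1.7983e+02 1.2000e-01 9.1750e+01] q [ 29.  24. -37.  94.  16.  67. -10.] F [ 0.5 -0.2 -0.7] w 0.0349
shift [0.0006 0.0004 0.0536] turn [0.17 0.12 0.05] rows 1.0 per row [0.0006 0.0004 0.0536] [0.17 0.12 0.05]
```

Call:
carry_out:
  increments: "0 0 0 0.018 0 0 0; 0 0 0 0.018 0 0 0; 0 0 0 0.012 0 0 0; 0 0 0 0 0 0 0; 0 0 0 0 0 0 0; 0 0 0 0 0 0 0"

```text
time_s: 10.2
tool_pos: [0.6272, -0.0269, 0.1254]
tool_rot: [179.7, 0.1, 91.8]
force: [0.6, 0.0, -0.4]
grip_width: 0.0349
```

```bash
python3 go.py .6268 -.0264 .12 91.7
```

```text
t 10.2 pos [ 0.6272 -0.0269  0.1254] rot [1.7972e+02 1.3000e-01 9.1760e+01] q [ 28.  27. -36.  96.  18.  62. -11.] F [ 0.6  0.  -0.4] w 0.0349
shift [ 0.0006 -0.0004  0.0054] turn [0.28 0.13 0.06] rows 1.0 per row [ 0.0006 -0.0004  0.0054] [0.28 0.13 0.06]
```

Call:
carry_out:
  increments: "0 0 0 0.005 0 0 0; 0 0 0 0 0 0 0; 0 0 0 0.002 0 0 0; 0 0 0 0 0 0 0; 0 0 0 0 0 0 0"

```text
time_s: 10.82
tool_pos: [0.6284, -0.0271, 0.12]
tool_rot: [179.5, 0.2, 91.7]
force: [-1.3, -0.9, -0.8]
grip_width: 0.0347
```

```bash
python3 go.py .6268 -.0264 .119 91.7
```

```text
t 10.82 pos [ 0.6284 -0.0271  0.12  ] rot [179.53   0.19  91.75] q [ 28.  28. -36.  96.  18.  61. -11.] F [-1.3 -0.9 -0.8] w 0.0347
shift [ 0.0008 -0.0016  0.001 ] turn [0.47 0.19 0.05] rows 1.0 per row [ 0.0008 -0.0016  0.001 ] [0.47 0.19 0.05]
```

Release and retreat upward.

Call:
carry_out:
  increments: "1 0 0 0.0005 0 0 0; 1 0 0 0 0 0 0; 1 0 0 0 0 0 0; 1 0 0 0 0 0 0; 1 0 0 0 0 0 0; 1 0 0 -0.02 0 0 0; 1 0 0 -0.04 0 0 0; 1 0 0 -0.05 0 0 0; 1 0 0 -0.04 0 0 0; 1 0 0 0 0 0 0; 1 0 0 0 0 0 0"

```text
time_s: 12.2
tool_pos: [0.6275, -0.0258, 0.2807]
tool_rot: [179.2, 0.2, 91.8]
force: [0.2, 0.0, -0.6]
grip_width: 0.087
```

```bash
python3 w.py stamp_oblong .6268 -.0264 1.7 .006 1 w4; python3 go.py .452 -.131 .25 92 .452 -.131 .19 92
```

```text
expected px [277.2744123 186.1732802]
0.68 [96, 147, 161, 204] [128. 172.]
0.64 [261, 157, 297, 234] [278. 195.]
FIT [ 0.6275 -0.0287] yaw 1.2 [0.105]
t 12.3 pos [ 0.6275 -0.0256  0.2801] rot [179.27   0.18  91.83] q [ 30.  20. -38.  87.  13.  77.  -7.] F [ 0.2 -0.1 -0.5] w 0.0871
shift [-0.0996 -0.1792  0.0281] turn [ 0.73  0.18 -0.17] rows 4.0 per row [-0.0249 -0.0448  0.007 ] [ 0.18  0.05 -0.04]
shift [ 0.   -0.    0.06] turn [0. 0. 0.] rows 1.0 per row [ 0.   -0.    0.06] [0. 0. 0.]
```

View pics/w4.png

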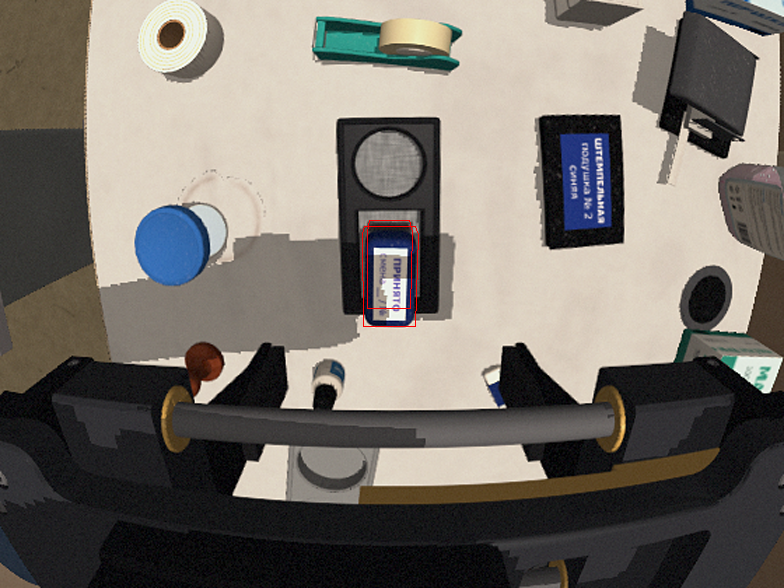

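Call:
carry_out:
  increments: "1 -0.025 -0.045 0.007 0.2 0 0; 1 -0.025 -0.045 0.007 0.2 0 0; 1 -0.025 -0.045 0.007 0.2 0 0; 1 -0.025 -0.045 0.007 0.2 0 0; 1 0 0 0.03 0 0 0; 1 0 0 0.02 0 0 0; 1 0 0 0 0 0 0; 1 0 0 0 0 0 0"

```text
time_s: 13.3
tool_pos: [0.4403, -0.1341, 0.1912]
tool_rot: [-179.2, -0.2, 91.7]
force: [-0.4, 0.5, 0.3]
grip_width: 0.0871
```

```bash
python3 w.py stamp_round .452 -.131 0 0 0 w5; python3 go.py .452 -.131 .099 92
```

```text
expected px [298.4152496  208.32020942]
0.77 [292, 260, 329, 295] [310. 277.]
0.65 [276, 184, 318, 239] [300. 210.]
FIT [ 0.4541 -0.1353] yaw 0.0 [0.088]
t 13.4 pos [ 0.4405 -0.1341  0.1914] rot [-179.19   -0.22   91.73] q [ 48.   2. -35. 115.   1.  65.  15.] F [-0.8 -0.   0.2] w 0.0868
shift [0.0024 0.0129 0.0923] turn [-0.8  -0.22 -0.27] rows 2.0 per row [0.0012 0.0065 0.0461] [-0.4  -0.11 -0.13]
```

View pics/w5.png

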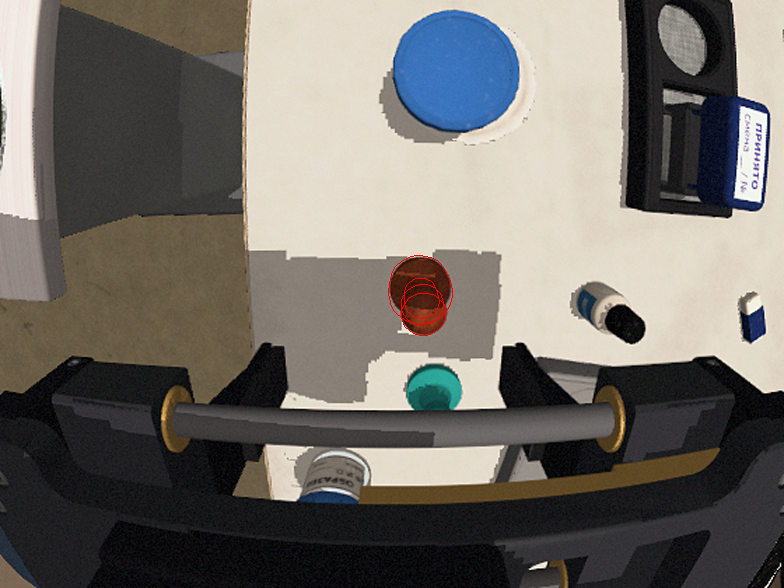

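Call:
carry_out:
  increments: "1 -0.001 0.0135 0.02 -0.8 -0.2 0; 1 0 0 0.02 0 0 0; 1 0 0 0.03 0 0 0; 1 0 0 0 0 0 0; 1 0 0 0 0 0 0"

```text
time_s: 14.02
tool_pos: [0.4586, -0.135, 0.1245]
tool_rot: [179.5, 0.2, 91.8]
force: [-0.1, 0.1, 0.8]
grip_width: 0.0871
```

```bash
python3 go.py .4538 -.1345 .099 92
```

```text
t 14.03 pos [ 0.4586 -0.135   0.1245] rot [1.7951e+02 1.7000e-01 9.1810e+01] q [ 47.   9. -35. 117.   6.  55.  10.] F [-0.1  0.1  0.8] w 0.0871
shift [ 0.0007 -0.005   0.0254] turn [ 0.49  0.17 -0.19] rows 1.0 per row [ 0.0007 -0.005   0.0254] [ 0.49  0.17 -0.19]
```

Call:
carry_out:
  increments: "1 0.0005 -0.005 0.014 0.4 0.1 0; 1 0 0 0.012 0 0 0; 0 0 0 0 0 0 0; 0 0 0 0 0 0 0; 0 0 0 0 0 0 0; 0 0 0 0 0 0 0; 0 0 0 0 0 0 0; 0 0 0 0 0 0 0; 0 0 0 0 0 0 0; 0 0 0 0 0 0 0"
  force: 15

```text
time_s: 15.28
tool_pos: [0.4552, -0.1355, 0.0996]
tool_rot: [179.7, 0.2, 91.8]
force: [-0.2, 1.3, 0.7]
grip_width: 0.0222
```

```bash
python3 go.py .4538 -.1345 .099 92
```

```text
t 15.28 pos [ 0.4552 -0.1355  0.0996] rot [179.69   0.22  91.79] q [ 46.  11. -35. 118.   8.  53.   9.] F [-0.2  1.3  0.7] w 0.0222
shift [ 0.001  -0.0014  0.0006] turn [ 0.31  0.22 -0.21] rows 1.0 per row [ 0.001  -0.0014  0.0006] [ 0.31  0.22 -0.21]
```

Call:
carry_out:
  increments: "0 0 0 -0.04 0 0 0; 0 0 0 -0.045 0 0 0; 0 0 0 -0.045 0 0 0; 0 0 0 -0.03 0 0 0; 0 0 0 0 0 0 0; 0 0 0 0 0 0 0"

```text
time_s: 16.02
tool_pos: [0.4528, -0.1345, 0.2621]
tool_rot: [179.9, 0.1, 91.8]
force: [0.3, 0.4, -0.7]
grip_width: 0.0224
```

```bash
python3 go.py .6247 .0475 .25 92
```

```text
t 16.02 pos [ 0.4528 -0.1345  0.2621] rot [1.7992e+02 1.1000e-01 9.1820e+01] q [ 49.  -1. -35. 109.  -1.  72.  16.] F [ 0.3  0.4 -0.7] w 0.0224
shift [0.1764 0.1776 0.012 ] turn [ 0.08  0.11 -0.18] rows 5.0 per row [0.0353 0.0355 0.0024] [ 0.02  0.02 -0.04]
```

Call:
carry_out:
  increments: "0 0.035 0.0355 0.002 0 0 0; 0 0.035 0.0355 0.002 0 0 0; 0 0.035 0.0355 0.002 0 0 0; 0 0.035 0.0355 0.002 0 0 0; 0 0.025 0.025 0.002 0 0 0; 0 0 0 0 0 0 0; 0 0 0 0 0 0 0"

```text
time_s: 16.9
tool_pos: [0.6139, 0.0381, 0.2372]
tool_rot: [-178.9, -0.1, 91.6]
force: [0.7, 0.7, -0.9]
grip_width: 0.0223
```

```bash
python3 go.py .6247 .0475 .15 92
```

```text
t 16.9 pos [0.6139 0.0381 0.2372] rot [-1.7895e+02 -1.0000e-01  9.1570e+01] q [ 29.  22. -43.  91.  15.  75. -16.] F [ 0.7  0.7 -0.9] w 0.0223
shift [0.009  0.0126 0.087 ] turn [-1.05 -0.1  -0.43] rows 2.0 per row [0.0045 0.0063 0.0435] [-0.53 -0.05 -0.21]
```

Call:
carry_out:
  increments: "0 0.009 0.0125 0.01 -0.8 0 0; 0 0 0 0.02 -0.2 0 0; 0 0 0 0.025 0 0 0; 0 0 0 0.015 0 0 0; 0 0 0 0 0 0 0; 0 0 0 0 0 0 0"

```text
time_s: 17.65
tool_pos: [0.6265, 0.0439, 0.1634]
tool_rot: [179.9, 0.1, 91.2]
force: [0.2, -0.6, 0.1]
grip_width: 0.0225
```

```bash
python3 go.py .6247 .0475 .1065 92; python3 w.py stamp_tray .6262 .0055 2 0 1 w6
```

```text
t 17.65 pos [0.6265 0.0439 0.1634] rot [1.7988e+02 8.0000e-02 9.1200e+01] q [ 26.  27. -42.  94.  19.  67. -19.] F [ 0.2 -0.6  0.1] w 0.0225
shift [ 0.0037 -0.0019  0.0569] turn [ 0.12  0.08 -0.8 ] rows 1.0 per row [ 0.0037 -0.0019  0.0569] [ 0.12  0.08 -0.8 ]
expected px [279.24444723 267.87314011]
0.87 [224, 161, 331, 340] [278. 204.]
```

View pics/w6.png

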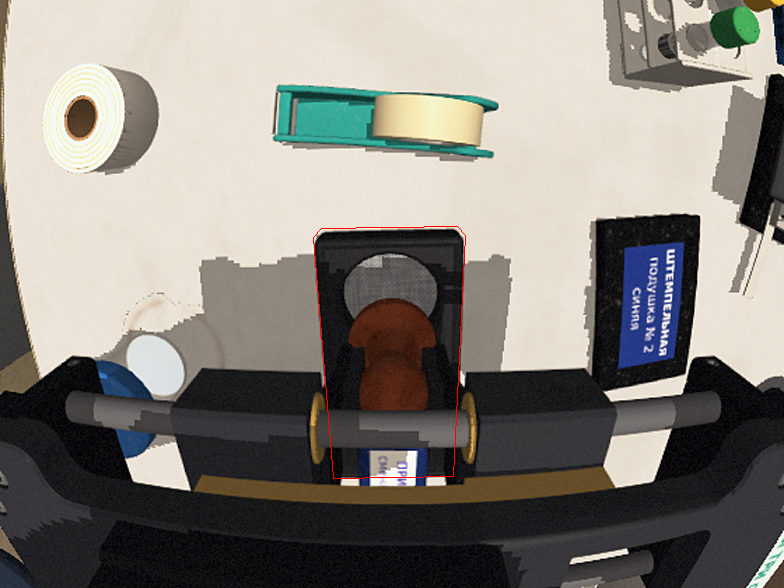

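Call:
carry_out:
  increments: "0 0.0037 -0.002 0.01 0 0 0; 0 0 0 0.018 0 0 0; 0 0 0 0.018 0 0 0; 0 0 0 0 0 0 0; 0 0 0 0.004 0 0 0; 0 0 0 0 0 0 0; 0 0 0 0 0 0 0"

```text
time_s: 18.62
tool_pos: [0.6249, 0.048, 0.1107]
tool_rot: [179.8, 0.1, 91.2]
force: [0.2, -0.5, -0.6]
grip_width: 0.0223
```

```bash
python3 go.py .6247 .0475 .1055 92
```

```text
t 18.62 pos [0.6249 0.048  0.1107] rot [1.798e+02 8.000e-02 9.121e+01] q [ 25.  30. -40.  97.  21.  62. -21.] F [ 0.2 -0.5 -0.6] w 0.0223
shift [-0.0005 -0.0003  0.0052] turn [ 0.2   0.08 -0.79] rows 1.0 per row [-0.0005 -0.0003  0.0052] [ 0.2   0.08 -0.79]
```

Call:
carry_out:
  increments: "0 0 0 0.004 0 0 0; 0 0 0 0 0 0 0; 0 0 0 0.0015 0 0 0; 0 0 0 0 0 0 0; 1 0 0 0 0 0 0; 1 0 0 0 0 0 0; 1 0 0 0 0 0 0; 1 0 0 0 0 0 0; 1 0 0 0 0 0 0; 1 0 0 -0.02 0 0 0; 1 0 0 -0.04 0 0 0; 1 0 0 -0.05 0 0 0; 1 0 0 -0.04 0 0 0; 1 0 0 0 0 0 0; 1 0 0 0 0 0 0"

```text
time_s: 20.5
tool_pos: [0.6251, 0.0492, 0.2672]
tool_rot: [179.4, 0.1, 91.3]
force: [-0.1, 0.1, -0.1]
grip_width: 0.0871
```

```bash
python3 w.py stamp_round .6247 .0475 0 .006 0 w7; python3 go.py .463 -.007 .25 90 .463 -.007 .17 90
```

```text
expected px [278.18860649 190.84921822]
0.66 [260, 169, 295, 210] [278. 187.]
0.62 [163, 342, 182, 354] [174. 348.]
FIT [0.6253 0.0479] yaw 0.0 [0.083]
t 20.6 pos [0.6251 0.0493 0.2666] rot [1.7944e+02 6.0000e-02 9.1290e+01] q [ 28.  21. -44.  88.  15.  76. -17.] F [-0.4  0.5 -1. ] w 0.0871
shift [-0.0527 -0.1635  0.015 ] turn [0.56 0.05 1.29] rows 3.0 per row [-0.0176 -0.0545  0.005 ] [0.19 0.02 0.43]
shift [ 0.   -0.    0.08] turn [0. 0. 0.] rows 2.0 per row [ 0.   -0.    0.04] [0. 0. 0.]
```

View pics/w7.png

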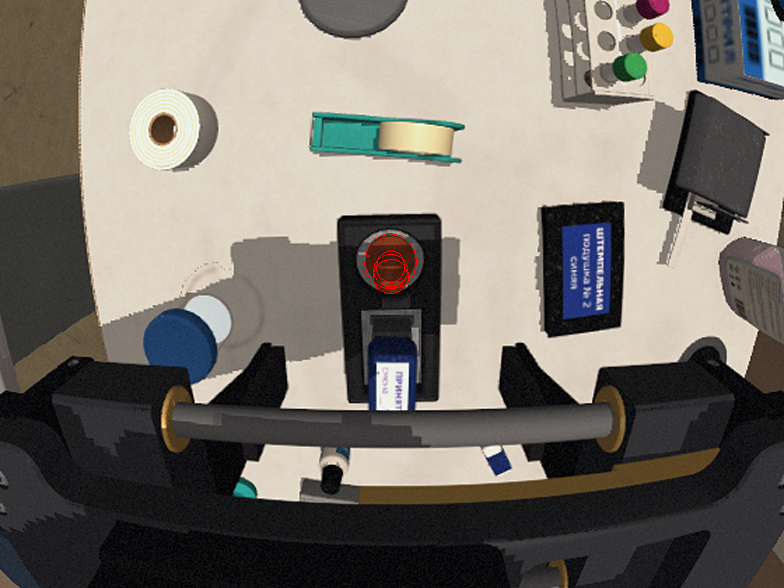

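Call:
carry_out:
  increments: "1 -0.0175 -0.0545 0.005 0.2 0 0.4; 1 -0.0175 -0.0545 0.005 0.2 0 0.4; 1 -0.0175 -0.0545 0.005 0.2 0 0.4; 1 0 0 0.03 0 0 0; 1 0 0 0.02 0 0 0; 1 0 0 0 0 0 0; 1 0 0 0 0 0 0"

```text
time_s: 21.48
tool_pos: [0.4536, -0.008, 0.193]
tool_rot: [-179.3, -0.0, 89.9]
force: [0.4, 0.4, 0.5]
grip_width: 0.0869
```

```bash
python3 w.py jar_b .463 -.007 0 0 0 w8; python3 go.py .463 -.007 .116 90
```

```text
expected px [294.75046842 208.79531434]
0.85 [255, 177, 340, 268] [297. 223.]
FIT [ 0.4637 -0.0096] yaw 0.0 [0.044]
t 21.57 pos [ 0.4538 -0.0081  0.1933] rot [-1.7937e+02 -3.0000e-02  8.9900e+01] q [ 43.   1. -45. 115.   1.  65.  -3.] F [-0.2 -0.1 -0.1] w 0.0867
shift [0.001  0.01   0.0772] turn [-0.63 -0.03 -0.09] rows 2.0 per row [0.0005 0.005  0.0386] [-0.31 -0.02 -0.05]
```

View pics/w8.png

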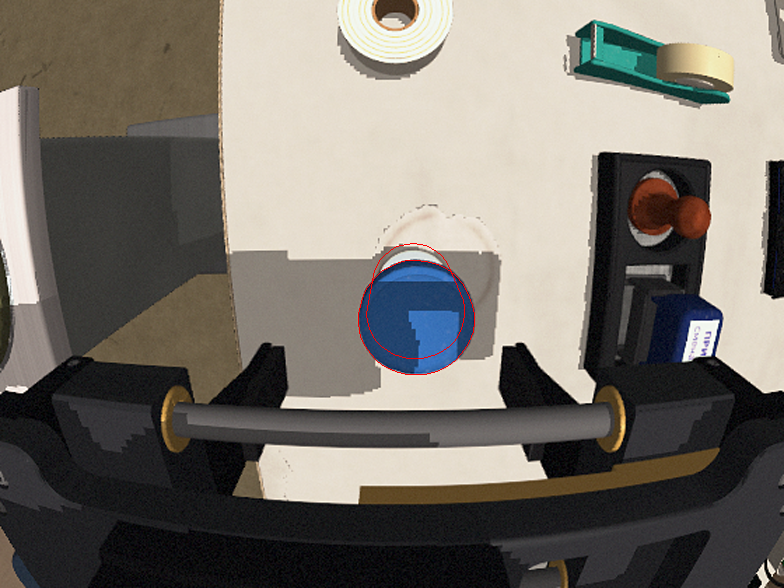

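Call:
carry_out:
  increments: "1 -0.001 0.008 0.01 -0.6 0 0; 1 0 0 0.02 0 0 0; 1 0 0 0.02 0 0 0; 1 0 0 0 0 0 0; 1 0 0 0 0 0 0"

```text
time_s: 22.2
tool_pos: [0.4657, -0.0088, 0.1424]
tool_rot: [179.7, -0.1, 89.9]
force: [-0.1, -0.4, 0.8]
grip_width: 0.0872
```

```bash
python3 go.py .4637 -.009 .116 90
```

```text
t 22.2 pos [ 0.4657 -0.0088  0.1424] rot [ 1.7969e+02 -1.1000e-01  8.9930e+01] q [ 42.   7. -46. 117.   6.  58.  -7.] F [-0.1 -0.4  0.8] w 0.0872
shift [-0.0003 -0.0021  0.0264] turn [ 0.31 -0.11 -0.07] rows 1.0 per row [-0.0003 -0.0021  0.0264] [ 0.31 -0.11 -0.07]
```

Call:
carry_out:
  increments: "1 0 -0.0025 0.013 0.3 0 0; 1 0 0 0.013 0 0 0; 1 0 0 0 0 0 0; 0 0 0 0 0 0 0; 0 0 0 0 0 0 0; 0 0 0 0 0 0 0; 0 0 0 0 0 0 0; 0 0 0 0 0 0 0; 0 0 0 0 0 0 0"
  force: 12

```text
time_s: 23.32
tool_pos: [0.4644, -0.0089, 0.1163]
tool_rot: [179.8, -0.0, 89.9]
force: [0.6, -0.2, -0.4]
grip_width: 0.0583
```

```bash
python3 go.py .4637 -.009 .116 90
```

```text
t 23.32 pos [ 0.4644 -0.0089  0.1163] rot [ 1.7982e+02 -5.0000e-02  8.9910e+01] q [ 41.   9. -45. 119.   8.  55.  -9.] F [ 0.6 -0.2 -0.4] w 0.0583
shift [-0.0001 -0.0007  0.0003] turn [ 0.18 -0.05 -0.09] rows 1.0 per row [-0.0001 -0.0007  0.0003] [ 0.18 -0.05 -0.09]
```

Call:
carry_out:
  increments: "0 0 0 -0.04 0 0 0; 0 0 0 -0.045 0 0 0; 0 0 0 -0.045 0 0 0; 0 0 0 -0.02 0 0 0; 0 0 0 0 0 0 0; 0 0 0 0 0 0 0"

```text
time_s: 24.08
tool_pos: [0.4628, -0.009, 0.2691]
tool_rot: [180.0, -0.1, 89.9]
force: [-0.9, 0.5, -0.2]
grip_width: 0.0586
```

```bash
python3 go.py .5764 -.231 .25 90
```

```text
t 24.07 pos [ 0.4628 -0.009   0.2691] rot [ 1.7998e+02 -8.0000e-02  8.9940e+01] q [ 45.  -3. -45. 109.  -2.  73.   1.] F [-0.9  0.5 -0.2] w 0.0586
shift [-0.2219  0.1138  0.0189] turn [ 0.02 -0.08 -0.06] rows 5.0 per row [-0.0444  0.0228  0.0038] [ 0.   -0.02 -0.01]
```

Call:
carry_out:
  increments: "0 -0.044 0.0225 0.003 0 0 0; 0 -0.044 0.0225 0.003 0 0 0; 0 -0.044 0.0225 0.003 0 0 0; 0 -0.044 0.0225 0.003 0 0 0; 0 -0.035 0.018 0.003 0 0 0; 0 0 0 0 0 0 0; 0 0 0 0 0 0 0"

```text
time_s: 24.95
tool_pos: [0.5706, -0.2231, 0.2402]
tool_rot: [-179.1, -0.5, 90.2]
force: [-0.5, 0.7, -0.7]
grip_width: 0.0583
```

```bash
python3 w.py jar_rack .5708 -.2706 -8 0 1 w9; python3 go.py .5764 -.231 .15 90
```

```text
expected px [284.02135671 242.17093749]
0.73 [246, 150, 341, 236] [295. 186.]
FIT [ 0.5735 -0.2717] yaw -5.6 [0.637]
t 25.05 pos [ 0.5704 -0.2233  0.2409] rot [-179.16   -0.42   90.24] q [ 49.  20. -37.  91.  12.  74.  10.] F [ 1.   0.3 -0.5] w 0.0581
shift [-0.0084  0.0073  0.0907] turn [-0.84 -0.42  0.25] rows 2.0 per row [-0.0042  0.0036  0.0454] [-0.42 -0.21  0.12]
```

View pics/w9.png

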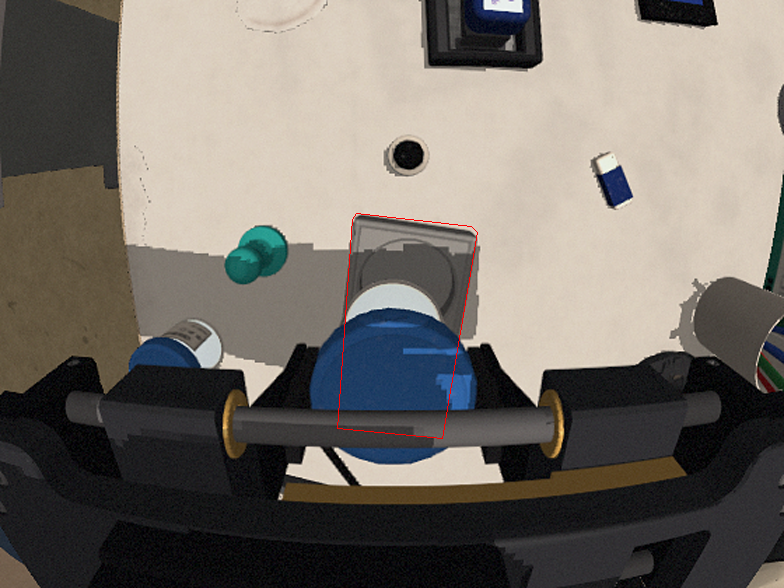

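Call:
carry_out:
  increments: "0 -0.0085 0.004 0.01 -0.8 -0.4 0; 0 0 0 0.02 0 0 0; 0 0 0 0.025 0 0 0; 0 0 0 0 0 0 0; 0 0 0 0 0 0 0"

```text
time_s: 25.68
tool_pos: [0.5737, -0.2295, 0.1823]
tool_rot: [-180.0, 0.0, 90.5]
force: [1.1, 0.5, -0.1]
grip_width: 0.0589
```

```bash
python3 go.py .577 -.231 .1235 90
```

```text
t 25.68 pos [ 0.5737 -0.2295  0.1823] rot [-1.7999e+02  4.0000e-02  9.0460e+01] q [ 49.  23. -36.  95.  14.  67.   9.] F [ 1.1  0.5 -0.1] w 0.0589
shift [-0.0015  0.0032  0.0588] turn [-0.01  0.04  0.46] rows 1.0 per row [-0.0015  0.0032  0.0588] [-0.01  0.04  0.46]
```

Call:
carry_out:
  increments: "0 -0.0015 0.003 0.008 0 0 0; 0 0 0 0.016 0 0 0; 0 0 0 0.018 0 0 0; 0 0 0 0 0 0 0; 0 0 0 0 0 0 0"

```text
time_s: 26.3
tool_pos: [0.5775, -0.2311, 0.1381]
tool_rot: [179.9, 0.1, 90.5]
force: [0.5, -0.5, 0.3]
grip_width: 0.0583
```

```bash
python3 go.py .577 -.231 .1235 90
```

```text
t 26.3 pos [ 0.5775 -0.2311  0.1381] rot [1.7994e+02 7.0000e-02 9.0470e+01] q [ 48.  26. -35.  96.  16.  63.   8.] F [ 0.5 -0.5  0.3] w 0.0583
shift [ 0.0002 -0.0005  0.0146] turn [0.06 0.07 0.47] rows 1.0 per row [ 0.0002 -0.0005  0.0146] [0.06 0.07 0.47]
```

Call:
carry_out:
  increments: "0 0 0 0.01 0 0 0; 0 0 0 0.003 0 0 0; 0 0 0 0 0 0 0; 0 0 0 0 0 0 0; 0 0 0 0.0015 0 0 0; 0 0 0 0 0 0 0"

```text
time_s: 27.05
tool_pos: [0.5782, -0.2314, 0.1239]
tool_rot: [179.8, 0.1, 90.5]
force: [-0.7, -0.4, -0.9]
grip_width: 0.0588
```

```bash
python3 go.py .577 -.231 .1225 90
```

```text
t 27.05 pos [ 0.5782 -0.2314  0.1239] rot [1.7982e+02 1.3000e-01 9.0460e+01] q [ 47.  27. -35.  97.  17.  62.   7.] F [-0.7 -0.4 -0.9] w 0.0588
shift [ 0.0005 -0.0012  0.0014] turn [0.18 0.13 0.46] rows 1.0 per row [ 0.0005 -0.0012  0.0014] [0.18 0.13 0.46]
```

Call:
carry_out:
  increments: "0 0 0 0.002 0 0 0; 0 0 0 0 0 0 0; 1 0 0 0 0 0 0; 1 0 0 0 0 0 0; 1 0 0 0 0 0 0; 1 0 0 0 0 0 0; 1 0 0 -0.02 0 0 0; 1 0 0 -0.04 0 0 0; 1 0 0 -0.05 0 0 0; 1 0 0 -0.04 0 0 0; 1 0 0 0 0 0 0; 1 0 0 0 0 0 0"

```text
time_s: 28.55
tool_pos: [0.5784, -0.2303, 0.2832]
tool_rot: [179.5, 0.2, 90.5]
force: [-0.4, -0.1, -0.5]
grip_width: 0.087
```

```bash
python3 w.py jar_b .577 -.231 0 .006 0 w10; python3 go.py .400 -.288 .25 90 .4 -.288 .19 90
```

```text
expected px [277.82631871 185.46722486]
0.6 [97, 208, 159, 264] [128. 236.]
t 28.65 pos [ 0.5784 -0.2303  0.2826] rot [179.57   0.22  90.54] q [ 49.  19. -38.  87.  12.  77.  11.] F [-0.4  0.4 -0.4] w 0.0868
shift [-0.0559 -0.1792  0.0315] turn [0.43 0.21 0.54] rows 4.0 per row [-0.014  -0.0448  0.0079] [0.11 0.05 0.14]
shift [ 0.   -0.    0.06] turn [0. 0. 0.] rows 1.0 per row [ 0.   -0.    0.06] [0. 0. 0.]
```

View pics/w10.png

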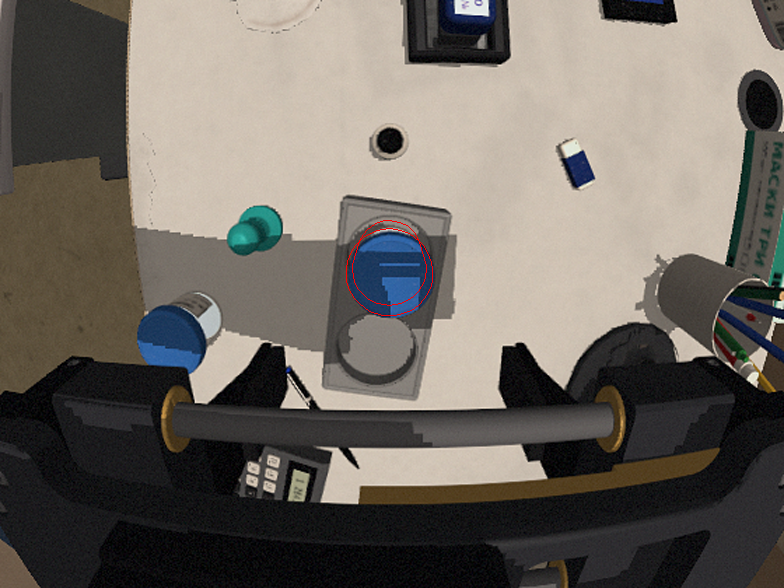

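Call:
carry_out:
  increments: "1 -0.014 -0.044 0.008 0.1 0 0; 1 -0.014 -0.044 0.008 0.1 0 0; 1 -0.014 -0.044 0.008 0.1 0 0; 1 -0.013 -0.036 0.008 0.1 0 0; 1 0 0 0.03 0 0 0; 1 0 0 0.02 0 0 0; 1 0 0 0 0 0 0; 1 0 0 0 0 0 0"

```text
time_s: 29.65
tool_pos: [0.4013, -0.2863, 0.1899]
tool_rot: [-179.4, -0.4, 90.5]
force: [0.7, -0.1, 1.2]
grip_width: 0.0869
```

```bash
python3 w.py jar_a .399 -.2878 0 0 0 w11; python3 go.py .399 -.2878 .116 90
```

```text
expected px [280.19044936 214.05037313]
0.7 [238, 181, 324, 274] [281. 229.]
0.64 [446, 127, 539, 202] [496. 162.]
FIT [ 0.3997 -0.2909] yaw 0.0 [0.037]
t 29.75 pos [ 0.4015 -0.2864  0.1902] rot [-179.45   -0.37   90.5 ] q [ 65.   6. -34. 111.   4.  65.  30.] F [0.2 0.4 0.3] w 0.0874
shift [-0.0018 -0.0018  0.0742] turn [-0.56 -0.37  0.5 ] rows 2.0 per row [-0.0009 -0.0009  0.0371] [-0.28 -0.19  0.25]
```

View pics/w11.png

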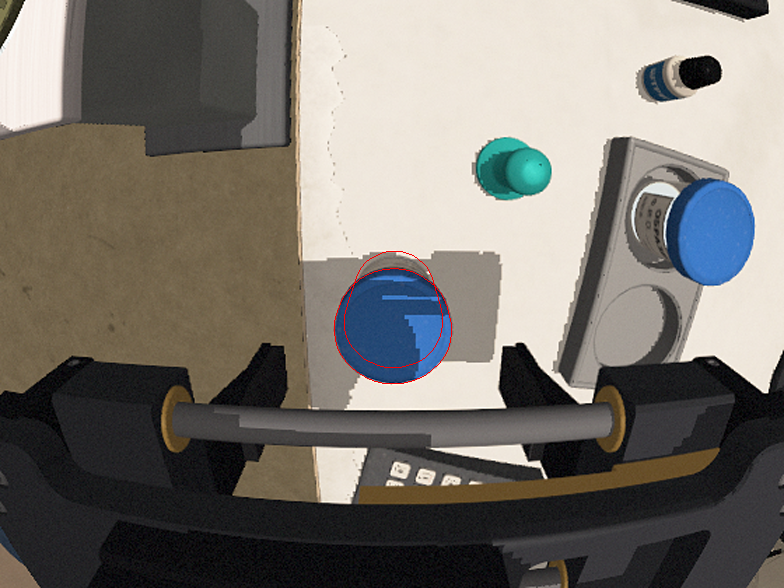

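Call:
carry_out:
  increments: "1 -0.004 -0.003 0.01 -0.5 -0.3 0; 1 0 0 0.02 0 0 0; 1 0 0 0.02 0 0 0; 1 0 0 0 0 0 0; 1 0 0 0 0 0 0"

```text
time_s: 30.38
tool_pos: [0.3991, -0.2921, 0.1402]
tool_rot: [179.8, 0.2, 90.5]
force: [-0.2, -1.1, -0.7]
grip_width: 0.087
```

```bash
python3 go.py .3996 -.2905 .116 90
```

```text
t 30.38 pos [ 0.3991 -0.2921  0.1402] rot [1.7982e+02 1.7000e-01 9.0510e+01] q [ 65.  10. -34. 114.   6.  58.  29.] F [-0.2 -1.1 -0.7] w 0.087
shift [0.0017 0.0004 0.0242] turn [0.19 0.17 0.51] rows 1.0 per row [0.0017 0.0004 0.0242] [0.19 0.17 0.51]
```

Call:
carry_out:
  increments: "1 0.0015 0 0.012 0.2 0.2 0; 1 0 0 0.012 0 0 0; 1 0 0 0 0 0 0; 0 0 0 0 0 0 0; 0 0 0 0 0 0 0; 0 0 0 0 0 0 0; 0 0 0 0 0 0 0; 0 0 0 0 0 0 0; 0 0 0 0 0 0 0"
  force: 12

```text
time_s: 31.5
tool_pos: [0.4001, -0.2913, 0.1163]
tool_rot: [179.9, 0.1, 90.5]
force: [0.2, 0.8, 0.9]
grip_width: 0.0584
```

```bash
python3 go.py .3996 -.2905 .116 90
```

```text
t 31.5 pos [ 0.4001 -0.2913  0.1163] rot [1.799e+02 9.000e-02 9.051e+01] q [ 64.  12. -34. 115.   8.  55.  27.] F [0.2 0.8 0.9] w 0.0584
shift [ 0.0008 -0.0004  0.0003] turn [0.1  0.09 0.51] rows 1.0 per row [ 0.0008 -0.0004  0.0003] [0.1  0.09 0.51]
```

Call:
carry_out:
  increments: "0 0 0 -0.04 0 0 0; 0 0 0 -0.045 0 0 0; 0 0 0 -0.045 0 0 0; 0 0 0 -0.01 0 0 0; 0 0 0 0 0 0 0; 0 0 0 0 0 0 0"

```text
time_s: 32.25
tool_pos: [0.3983, -0.2902, 0.2574]
tool_rot: [-179.9, -0.1, 90.5]
force: [0.2, 1.2, -0.6]
grip_width: 0.0585
```

```bash
python3 - <<'E'
from h import *
p=read_camera('scene');print(onplane(p,345,122,0),onplane(p,321,122,0),onplane(p,308,122,0))
p=read_camera('side');print(onplane(p,443,350,0),onplane(p,408,350,0))
E
python3 go.py .566 -.310 .25 90
```

```text
[ 0.80878858 -0.36852127  0.        ] [ 0.84735823 -0.29916188  0.        ] [ 0.86828331 -0.26153254  0.        ]
[ 0.82039854 -0.36586493  0.        ] [ 0.75345829 -0.36364437  0.        ]
t 32.35 pos [ 0.3982 -0.2901  0.2572] rot [-1.7985e+02 -1.5000e-01  9.0530e+01] q [ 67.   2. -34. 106.   1.  72.  33.] F [ 1.1  0.3 -0.9] w 0.0584
shift [-0.0215  0.1676  0.0067] turn [-0.15 -0.15  0.53] rows 3.0 per row [-0.0072  0.0559  0.0022] [-0.05 -0.05  0.18]
```

Call:
carry_out:
  increments: "0 -0.007 0.052 0.002 0 0 0; 0 -0.007 0.052 0.002 0 0 0; 0 -0.006 0.045 0.002 0 0 0; 0 0 0 0 0 0 0; 0 0 0 0 0 0 0"

```text
time_s: 32.98
tool_pos: [0.5476, -0.3095, 0.2424]
tool_rot: [-179.2, -0.5, 90.3]
force: [0.2, -0.3, -0.9]
grip_width: 0.0584
```

```bash
python3 go.py .566 -.310 .15 90;  python3 w.py jar_rack .5708 -.2706 -8 0 1 w12;
```

```text
t 32.98 pos [ 0.5476 -0.3095  0.2424] rot [-179.24   -0.5    90.33] q [ 56.  22. -37.  88.  13.  75.  18.] F [ 0.2 -0.3 -0.9] w 0.0584
shift [-0.0014  0.0196  0.0921] turn [-0.76 -0.5   0.33] rows 2.0 per row [-0.0007  0.0098  0.0461] [-0.38 -0.25  0.17]
expected px [308.80195031 156.76570629]
0.67 [259, 64, 365, 242] [307. 155.]
FIT [ 0.5712 -0.2716] yaw -7.6 [0.454]
```

View pics/w12.png

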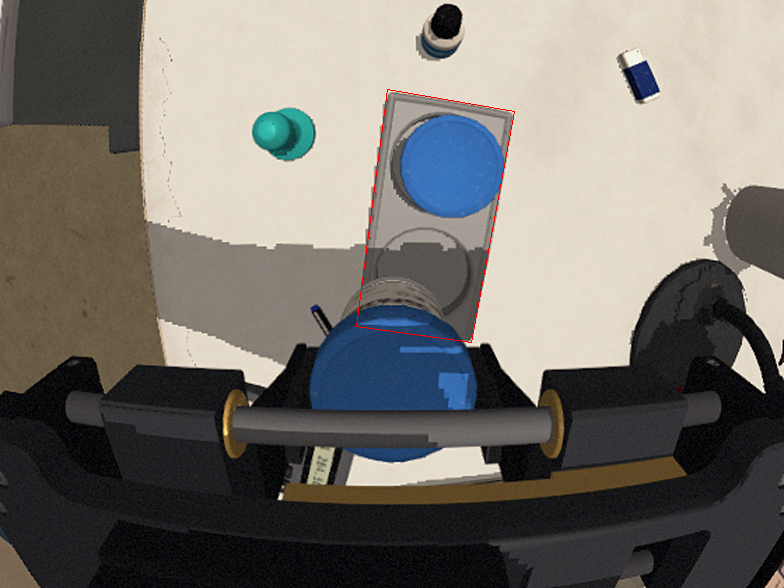

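Call:
carry_out:
  increments: "0 -0.002 0.0165 0.01 -0.7 -0.4 0; 0 0 0 0.02 0 0 0; 0 0 0 0.025 0 0 0; 0 0 0 0 0 0 0; 0 0 0 0 0 0 0"

```text
time_s: 33.7
tool_pos: [0.5621, -0.3126, 0.1848]
tool_rot: [-179.9, 0.1, 90.2]
force: [0.6, 0.5, -0.3]
grip_width: 0.0585
```

```bash
python3 go.py .5658 -.3105 .1235 90
```

```text
t 33.7 pos [ 0.5621 -0.3126  0.1848] rot [-1.7995e+02  1.3000e-01  9.0170e+01] q [ 54.  26. -36.  91.  16.  69.  16.] F [ 0.6  0.5 -0.3] w 0.0585
shift [0.0022 0.0037 0.0613] turn [-0.05  0.13  0.17] rows 2.0 per row [0.0011 0.0019 0.0306] [-0.03  0.06  0.09]
```

Call:
carry_out:
  increments: "0 0.002 0.0035 0.008 0 0 0; 0 0 0 0.016 0 0 0; 0 0 0 0.018 0 0 0; 0 0 0 0 0 0 0; 0 0 0 0 0 0 0"

```text
time_s: 34.33
tool_pos: [0.5662, -0.3108, 0.1407]
tool_rot: [180.0, 0.2, 90.2]
force: [-0.1, -0.9, -0.2]
grip_width: 0.0584
```

```bash
python3 go.py .5658 -.3105 .1235 90
```

```text
t 34.33 pos [ 0.5662 -0.3108  0.1407] rot [1.7999e+02 1.7000e-01 9.0170e+01] q [ 53.  28. -35.  93.  18.  65.  14.] F [-0.1 -0.9 -0.2] w 0.0584
shift [ 0.0003 -0.0004  0.0172] turn [0.01 0.17 0.17] rows 1.0 per row [ 0.0003 -0.0004  0.0172] [0.01 0.17 0.17]
```

Call:
carry_out:
  increments: "0 0 0 0.011 0 0 0; 0 0 0 0.004 0 0 0; 0 0 0 0 0 0 0; 0 0 0 0 0 0 0; 0 0 0 0.003 0 0 0; 0 0 0 0 0 0 0; 0 0 0 0 0 0 0"

```text
time_s: 35.2
tool_pos: [0.5669, -0.3113, 0.1228]
tool_rot: [179.9, 0.2, 90.1]
force: [0.1, 0.4, -0.5]
grip_width: 0.058
```

```bash
python3 go.py .5658 -.3105 .1225 90
```

```text
t 35.2 pos [ 0.5669 -0.3113  0.1228] rot [179.88   0.25  90.15] q [ 53.  29. -34.  93.  18.  63.  14.] F [ 0.1  0.4 -0.5] w 0.058
shift [ 0.0008 -0.0011  0.0002] turn [0.12 0.24 0.15] rows 1.0 per row [ 0.0008 -0.0011  0.0002] [0.12 0.24 0.15]
```

Call:
carry_out:
  increments: "1 0 0 0 0 0 0; 1 0 0 0 0 0 0; 1 0 0 0 0 0 0; 1 0 0 0 0 0 0; 1 0 0 -0.02 0 0 0; 1 0 0 -0.04 0 0 0; 1 0 0 -0.05 0 0 0; 1 0 0 -0.04 0 0 0; 1 0 0 0 0 0 0; 1 0 0 0 0 0 0"

```text
time_s: 36.45
tool_pos: [0.5673, -0.31, 0.2845]
tool_rot: [179.6, 0.4, 90.2]
force: [0.4, 1.6, -0.4]
grip_width: 0.0873
```

```bash
python3 w.py jar_a .5658 -.3105 0 .006 0 w13; python3 go.py .5 -.1 .27 90 .454 .157 .25 90 .454 .157 .18 90
```

```text
expected px [277.88608306 184.36625544]
0.82 [258, 79, 322, 143] [291. 113.]
0.78 [249, 161, 311, 228] [278. 193.]
FIT [ 0.5662 -0.3114] yaw 0.0 [0.043]
t 36.55 pos [ 0.5674 -0.31    0.284 ] rot [179.61   0.37  90.22] q [ 55.  22. -37.  84.  13.  78.  17.] F [0.3 0.8 0.6] w 0.087
shift [ 0.2103 -0.0667  0.0122] turn [0.39 0.37 0.22] rows 4.0 per row [ 0.0526 -0.0167  0.003 ] [0.1  0.09 0.06]
shift [ 0.257 -0.046  0.02 ] turn [0. 0. 0.] rows 5.0 per row [ 0.0514 -0.0092  0.004 ] [0. 0. 0.]
shift [ 0.   -0.    0.07] turn [0. 0. 0.] rows 2.0 per row [ 0.    -0.     0.035] [0. 0. 0.]
```

View pics/w13.png

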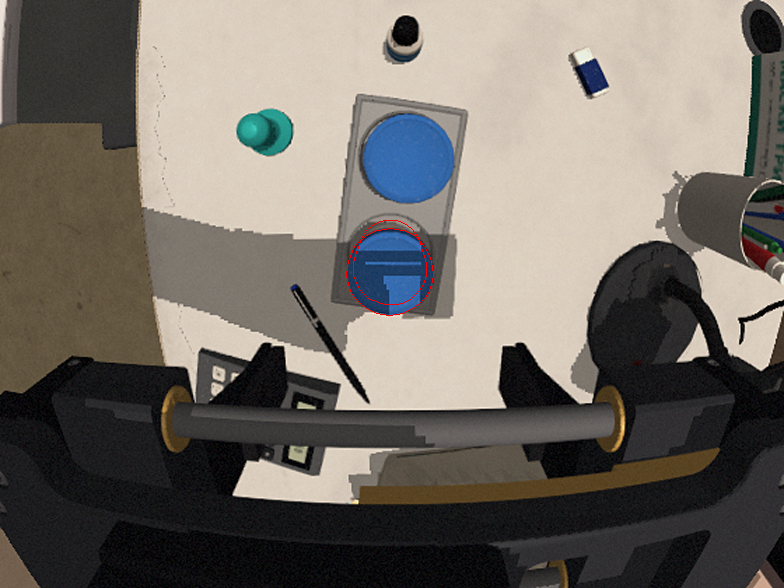

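Both jars are seated. Now the roll.

Call:
carry_out:
  increments: "1 0.0525 -0.0165 0.003 0.1 0.1 0; 1 0.0525 -0.0165 0.003 0.1 0.1 0; 1 0.0525 -0.0165 0.003 0.1 0.1 0; 1 0.0525 -0.0165 0.003 0.1 0 0; 1 0.051 -0.009 0.004 0 0 0; 1 0.051 -0.009 0.004 0 0 0; 1 0.051 -0.009 0.004 0 0 0; 1 0.051 -0.009 0.004 0 0 0; 1 0.04 -0.009 0.004 0 0 0; 1 0 0 0.02 0 0 0; 1 0 0 0.02 0 0 0; 1 0 0 0 0 0 0; 1 0 0 0 0 0 0"

```text
time_s: 38.17
tool_pos: [0.4435, 0.1571, 0.1989]
tool_rot: [-178.9, -0.2, 90.2]
force: [-0.4, -0.1, -1.5]
grip_width: 0.0872
```

```bash
python3 go.py .454 .157 .17 90; python3 w.py label_roll .454 .157 0 0 0 w14
```

```text
t 38.17 pos [0.4435 0.1571 0.1989] rot [-178.91   -0.19   90.2 ] q [ 35.   5. -59. 112.   4.  66. -25.] F [-0.4 -0.1 -1.5] w 0.0872
shift [-0.0003  0.0111  0.0287] turn [-1.09 -0.19  0.2 ] rows 1.0 per row [-0.0003  0.0111  0.0287] [-1.09 -0.19  0.2 ]
expected px [297.32756948 208.64230524]
0.98 [257, 168, 331, 252] [296. 210.]
FIT [0.4528 0.1543] yaw 0.0 [0.046]
```

View pics/w14.png

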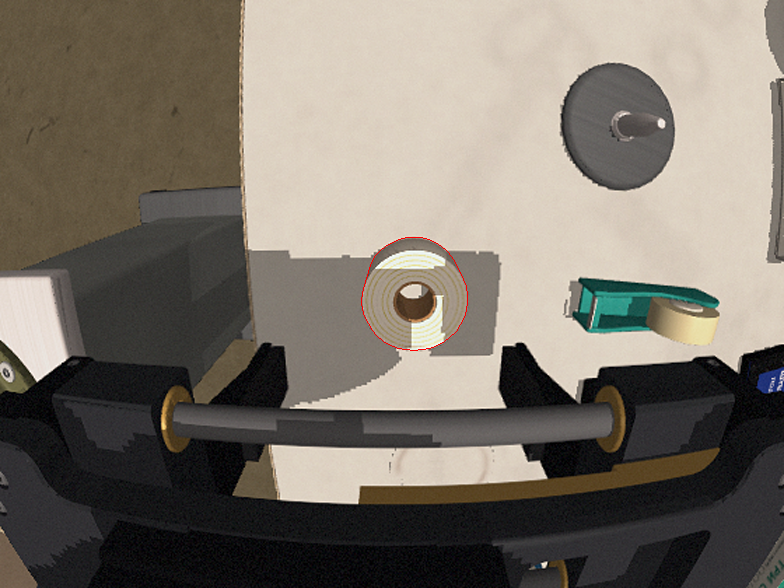

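Call:
carry_out:
  increments: "1 -0.0026 0.007 0.01 -0.9 -0.2 0; 1 0 0 0.025 -0.2 0 0; 1 0 0 0.025 0 0 0; 1 0 0 0 0 0 0; 1 0 0 0 0 0 0"

```text
time_s: 38.9
tool_pos: [0.4542, 0.1529, 0.1385]
tool_rot: [179.5, 0.1, 90.0]
force: [-0.2, 0.5, 0.7]
grip_width: 0.087
```

```bash
python3 go.py .4528 .1545 .081 90; python3 w.py label_roll .453 .1545 0 0 0 w15
```

```text
t 38.9 pos [0.4542 0.1529 0.1385] rot [1.7951e+02 6.0000e-02 9.0000e+01] q [ 32.  12. -57. 116.  12.  58. -31.] F [-0.2  0.5  0.7] w 0.087
shift [ 0.0017 -0.0019  0.0575] turn [ 0.49  0.06 -0.  ] rows 1.0 per row [ 0.0017 -0.0019  0.0575] [ 0.49  0.06 -0.  ]
expected px [277.95535653 232.53601648]
0.83 [229, 176, 324, 283] [277. 230.]
FIT [0.4526 0.1545] yaw 0.0 [0.032]
```

Call:
carry_out:
  increments: "1 0.0016 -0.0015 0.015 0.4 0 0; 1 0 0 0.02 0 0 0; 1 0 0 0.015 0 0 0; 1 0 0 0 0 0 0; 1 0 0 0 0 0 0"

```text
time_s: 39.62
tool_pos: [0.4541, 0.1546, 0.0872]
tool_rot: [179.7, 0.1, 90.0]
force: [-0.6, 0.4, -0.2]
grip_width: 0.087
```

```bash
python3 go.py .4526 .1545 .081 90
```

```text
t 39.62 pos [0.4541 0.1546 0.0872] rot [1.7975e+02 1.0000e-01 8.9950e+01] q [ 28.  18. -55. 118.  18.  53. -37.] F [-0.6  0.4 -0.2] w 0.087
shift [-0.0001 -0.0015  0.0062] turn [ 0.25  0.1  -0.05] rows 1.0 per row [-0.0001 -0.0015  0.0062] [ 0.25  0.1  -0.05]
```

Call:
carry_out:
  increments: "1 0 -0.0015 0.005 0.2 0 0; 1 0 0 0.001 0 0 0; 1 0 0 0 0 0 0; 0 0 0 0 0 0 0; 0 0 0 0 0 0 0; 0 0 0 0 0 0 0; 0 0 0 0 0 0 0; 0 0 0 0 0 0 0; 0 0 0 0 0 0 0"
  force: 25

```text
time_s: 40.75
tool_pos: [0.4536, 0.1547, 0.0822]
tool_rot: [179.8, 0.1, 89.9]
force: [0.3, -0.0, 0.2]
grip_width: 0.0608
```

```bash
python3 go.py .4526 .1545 .081 90
```

```text
t 40.75 pos [0.4536 0.1547 0.0822] rot [1.798e+02 1.100e-01 8.993e+01] q [ 27.  18. -54. 118.  19.  53. -37.] F [ 0.3 -0.   0.2] w 0.0608
shift [-0.0002 -0.001   0.0012] turn [ 0.2   0.11 -0.07] rows 1.0 per row [-0.0002 -0.001   0.0012] [ 0.2   0.11 -0.07]
```

Call:
carry_out:
  increments: "0 0 0 -0.03 0 0 0; 0 0 0 -0.045 0 0 0; 0 0 0 -0.045 0 0 0; 0 0 0 -0.02 0 0 0; 0 0 0 0 0 0 0; 0 0 0 0 0 0 0"

```text
time_s: 41.5
tool_pos: [0.4512, 0.1542, 0.2235]
tool_rot: [-179.9, 0.2, 90.0]
force: [0.1, 0.8, -2.7]
grip_width: 0.0612
```

```bash
python3 w.py roll_stand .5907 .2680 0 0 0 w16; python3 go.py .56 .2 .23 90
```

```text
expected px [432.52371988  81.98760131]
0.63 [380, 42, 460, 129] [419.  85.]
FIT [0.5909 0.2664] yaw 0.0 [0.051]
t 41.6 pos [0.4511 0.1543 0.2233] rot [-1.7986e+02  1.6000e-01  8.9980e+01] q [ 37.   4. -60. 110.   4.  68. -24.] F [-0.3  0.1 -1.6] w 0.0607
shift [ 0.0457  0.1089 -0.0071] turn [-0.14  0.16 -0.02] rows 2.0 per row [ 0.0228  0.0544 -0.0035] [-0.07  0.08 -0.01]
```

View pics/w16.png

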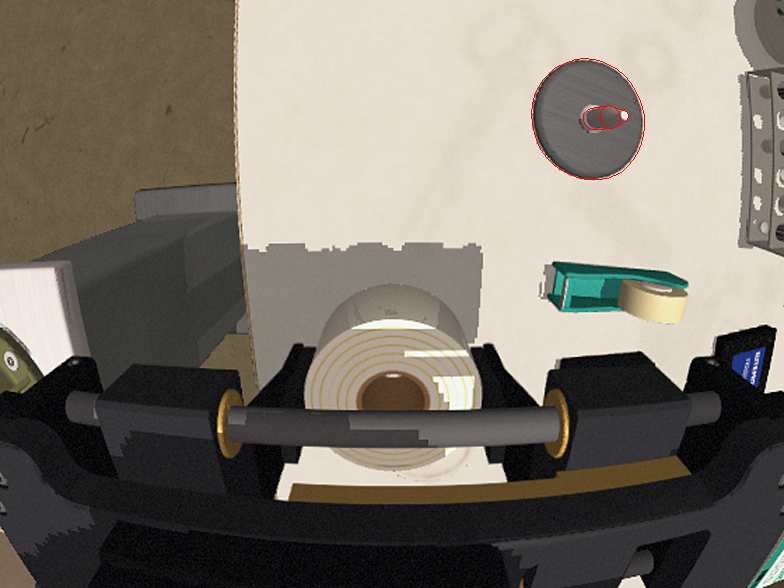

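Call:
carry_out:
  increments: "0 0.018 0.046 0 0 0 0; 0 0.018 0.046 0 0 0 0; 0 0.018 0.04 0 0 0 0; 0 0 0 0 0 0 0; 0 0 0 0 0 0 0; 0 0 0 0 0 0 0"

```text
time_s: 42.35
tool_pos: [0.583, 0.2074, 0.2144]
tool_rot: [-179.2, 0.6, 89.9]
force: [0.1, -0.4, -1.1]
grip_width: 0.0609
```

```bash
python3 go.py .5909 .2664 .17 90; python3 w.py roll_stand .5909 .2664 0 0 0 w17; python3 - <<'E'
from h import *
o=get_obs()
print(o['tool_pos'],o['qpos'])
E
```

```text
t 42.35 pos [0.583  0.2074 0.2144] rot [-179.25    0.63   89.92] q [ 21.  28. -56.  91.  24.  75. -39.] F [ 0.1 -0.4 -1.1] w 0.0609
shift [0.0595 0.0084 0.0437] turn [-0.75  0.63 -0.09] rows 2.0 per row [0.0298 0.0042 0.0218] [-0.38  0.31 -0.04]
expected px [293.35054459 133.53986289]
0.76 [247, 82, 340, 176] [293. 130.]
FIT [0.5912 0.2669] yaw 0.0 [0.045]
[0.58310616 0.20726249 0.2148924 ] [ 20.6842268   28.00417189 -56.13648438  91.30898049  24.02633476
  74.58260788 -39.33310339]
```

View pics/w17.png

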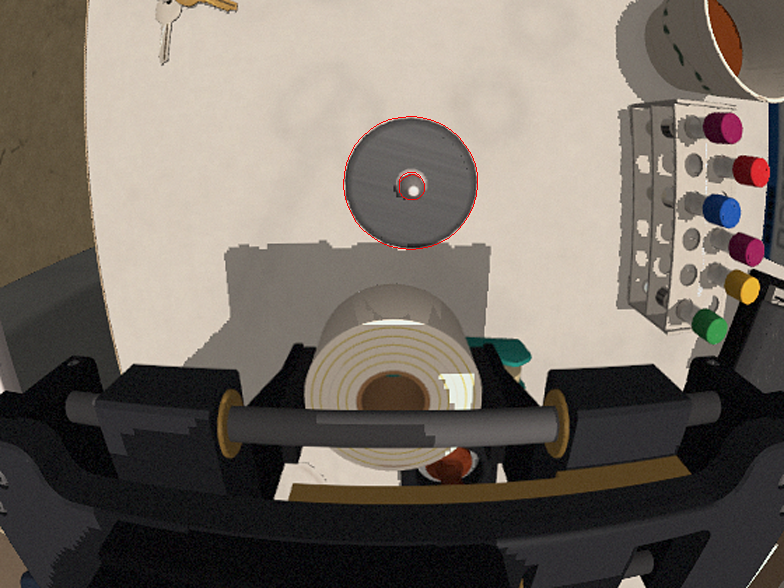

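Call:
carry_out:
  increments: "0 0.028 0.003 0 -0.3 0.3 0; 0 0.022 0.002 0 -0.3 0.3 0; 0 0.004 0 0 0 0 0; 0 0 0 0 0 0 0; 0 0 0 0 0 0 0; 0 0 0 0 0 0 0"

```text
time_s: 43.2
tool_pos: [0.5883, 0.2569, 0.2165]
tool_rot: [179.8, 0.4, 89.6]
force: [0.4, -0.8, 0.3]
grip_width: 0.0609
```

```bash
python3 go.py .5912 .2669 .15 90; python3 - <<'E'
from h import *
p=read_camera('wrist');p['fish']=1
s=get_obs();z=s['tool_pos'][2]-.0822;tx,ty=s['tool_pos'][:2]
r=masks_of('label_roll',p)
for d in r[:2]:
    print(d['confidence'],d['bbox'])
im=cv2.resize(p['img'],(784,588),interpolation=cv2.INTER_CUBIC)
for P in (cyl(.031,0,.04),cyl(.011,.04,.04)):
    cv2.polylines(im,[cv2.convexHull((proj(p,pose(P,tx,ty,0,z))*1.4).round().astype(np.int32))],True,(0,0,255),1)
cv2.imwrite('pics/w18.png',im)
p=read_camera('side');cv2.imwrite('pics/s18.png',cv2.resize(p['img'][80:260,200:440],(800,600)))
E
```

```text
t 43.2 pos [0.5883 0.2569 0.2165] rot [179.84   0.37  89.58] q [ 15.  30. -55.  88.  26.  75. -44.] F [ 0.4 -0.8  0.3] w 0.0609
shift [0.0105 0.0026 0.0664] turn [ 0.16  0.37 -0.42] rows 2.0 per row [0.0052 0.0013 0.0332] [ 0.08  0.18 -0.21]
0.76 [217.8, 201.5, 342.4, 339.6]
0.18 [237.8, 138.3, 329.4, 211.9]
```

View pics/w18.png

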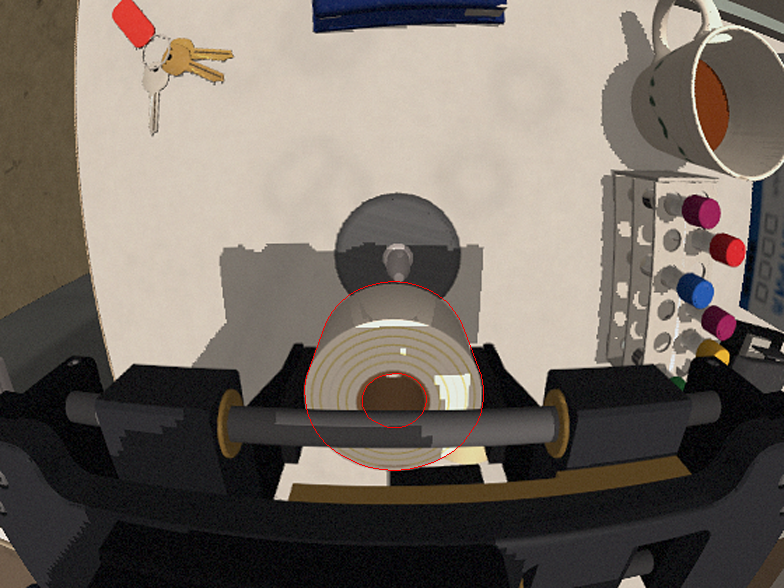

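View pics/s18.png

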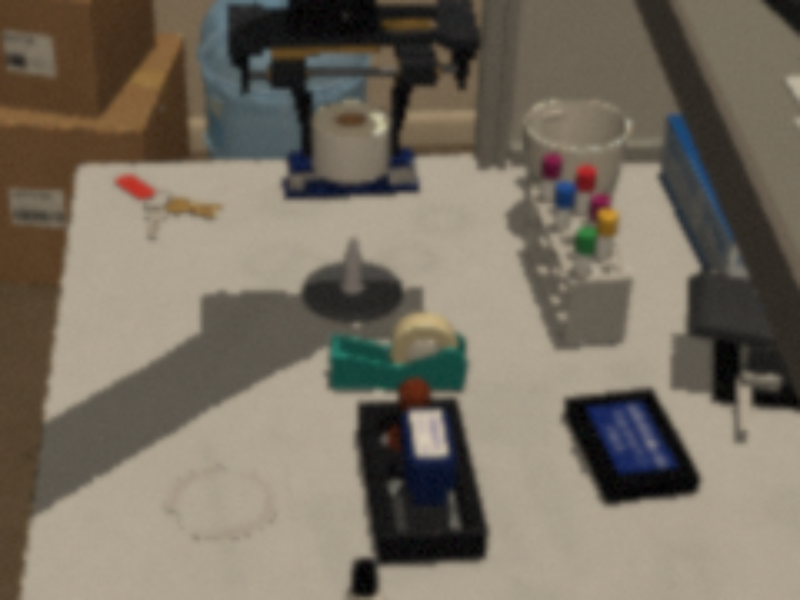

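```bash
python3 - <<'E'
from h import *
p=read_camera('side')
for u,v in((558,345),(530,280),(632,345)): print(onplane(p,200+u*.3,80+v*.3,0))
p=read_camera('scene')
for u,v in((138,205),(187,192),(135,190)): print(onplane(p,u,v,0))
E
python3 go.py .5912 .2669 .15 90
```

```text
[0.75553897 0.18271224 0.        ]
[0.7454642  0.27886011 0.        ]
[0.81587019 0.17982972 0.        ]
[0.76250422 0.33886025 0.        ]
[0.74612201 0.20399261 0.        ]
[8.24897433e-01 3.30372457e-01 1.11022302e-16]
t 43.45 pos [0.5882 0.2576 0.2164] rot [179.86   0.33  89.63] q [ 15.  30. -55.  88.  26.  75. -44.] F [ 0.7 -0.1 -0.2] w 0.0607
shift [0.0097 0.0028 0.0663] turn [ 0.14  0.33 -0.37] rows 2.0 per row [0.0049 0.0014 0.0332] [ 0.07  0.17 -0.19]
```

Call:
carry_out:
  increments: "0 0.009 0.0025 0 0.1 0.3 0; 0 0 0 0.015 0 0 0; 0 0 0 0.02 0 0 0; 0 0 0 0.01 0 0 0; 0 0 0 0 0 0 0; 0 0 0 0 0 0 0; 0 0 0 0 0 0 0"

```text
time_s: 44.32
tool_pos: [0.5904, 0.2671, 0.1667]
tool_rot: [-179.9, 0.0, 89.7]
force: [-1.0, 0.4, -1.5]
grip_width: 0.0607
```

```bash
python3 go.py .5912 .2669 .15 90
```

```text
t 44.33 pos [0.5904 0.2671 0.1667] rot [-1.7991e+02  4.0000e-02  8.9660e+01] q [ 13.  33. -54.  90.  28.  71. -46.] F [-1.   0.4 -1.5] w 0.0607
shift [-0.0002  0.0009  0.0167] turn [-0.09  0.04 -0.34] rows 1.0 per row [-0.0002  0.0009  0.0167] [-0.09  0.04 -0.34]
```

Call:
carry_out:
  increments: "0 0 0.0008 0.012 0 0 0; 0 0 0 0.012 0 0 0; 0 0 0 0.012 0 0 0; 0 0 0 0 0 0 0; 0 0 0 0 0 0 0; 0 0 0 0 0 0 0"

```text
time_s: 45.08
tool_pos: [0.5914, 0.2671, 0.1285]
tool_rot: [-179.9, 0.0, 89.6]
force: [-0.9, 0.5, -0.7]
grip_width: 0.0609
```

```bash
python3 go.py .5912 .2669 .0905 90
```

```text
t 45.08 pos [0.5914 0.2671 0.1285] rot [-1.7994e+02  3.0000e-02  8.9640e+01] q [ 12.  36. -52.  92.  30.  67. -47.] F [-0.9  0.5 -0.7] w 0.0609
shift [-0.0001 -0.0001  0.038 ] turn [-0.06  0.03 -0.36] rows 1.0 per row [-0.0001 -0.0001  0.038 ] [-0.06  0.03 -0.36]
```

Call:
carry_out:
  increments: "0 0 0 0.009 0 0 0; 0 0 0 0.009 0 0 0; 0 0 0 0.009 0 0 0; 0 0 0 0 0 0 0; 0 0 0 0.004 0 0 0; 0 0 0 0 0 0 0; 0 0 0 0 0 0 0"

```text
time_s: 45.95
tool_pos: [0.5916, 0.2672, 0.0957]
tool_rot: [-180.0, 0.0, 89.6]
force: [-0.2, -1.1, 0.2]
grip_width: 0.0608
```

```bash
python3 go.py .5912 .2669 .0905 90
```

```text
t 45.95 pos [0.5916 0.2672 0.0957] rot [-1.7998e+02  1.0000e-02  8.9630e+01] q [ 11.  38. -51.  93.  32.  65. -49.] F [-0.2 -1.1  0.2] w 0.0608
shift [-0.0003 -0.0004  0.0052] turn [-0.02  0.01 -0.37] rows 1.0 per row [-0.0003 -0.0004  0.0052] [-0.02  0.01 -0.37]
```

Call:
carry_out:
  increments: "0 0 0 0.004 0 0 0; 0 0 0 0 0 0 0; 0 0 0 0.0015 0 0 0; 0 0 0 0 0 0 0; 0 0 0 0 0 0 0"

```text
time_s: 46.58
tool_pos: [0.5919, 0.2674, 0.0904]
tool_rot: [180.0, -0.0, 89.6]
force: [-0.3, 0.2, -2.0]
grip_width: 0.0609
```

```bash
python3 go.py .5912 .2669 .0905 90
```

```text
t 46.58 pos [0.5919 0.2674 0.0904] rot [ 1.7997e+02 -1.0000e-02  8.9640e+01] q [ 11.  38. -51.  93.  32.  64. -49.] F [-0.3  0.2 -2. ] w 0.0609
shift [-0.0005 -0.0007 -0.0001] turn [ 0.03 -0.01 -0.36] rows 1.0 per row [-0.0005 -0.0007 -0.0001] [ 0.03 -0.01 -0.36]
```

Call:
carry_out:
  increments: "1 0 0 0 0 0 0; 1 0 0 0 0 0 0; 1 0 0 0 0 0 0; 1 0 0 0 0 0 0; 1 0 0 -0.015 0 0 0; 1 0 0 -0.03 0 0 0; 1 0 0 -0.05 0 0 0; 1 0 0 -0.05 0 0 0; 1 0 0 -0.04 0 0 0; 1 0 0 0 0 0 0; 1 0 0 0 0 0 0"

```text
time_s: 47.95
tool_pos: [0.5915, 0.2685, 0.2875]
tool_rot: [179.7, -0.1, 89.7]
force: [0.4, -0.1, -0.5]
grip_width: 0.0869
```

```bash
python3 w.py label_roll .5912 .2669 0 .008 0 w19; python3 go.py .45 .1 .3 90
```

```text
expected px [279.57464099 187.2927865 ]
0.71 [251, 155, 306, 220] [280. 186.]
FIT [0.5915 0.2675] yaw 0.0 [0.081]
t 48.05 pos [0.5914 0.2686 0.2869] rot [ 1.7975e+02 -1.4000e-01  8.9740e+01] q [ 14.  28. -57.  82.  24.  82. -43.] F [ 0.2 -0.8  0.9] w 0.0868
shift [-0.1692 -0.1406 -0.0141] turn [ 0.25 -0.14 -0.26] rows 4.0 per row [-0.0423 -0.0351 -0.0035] [ 0.06 -0.03 -0.07]
```

View pics/w19.png

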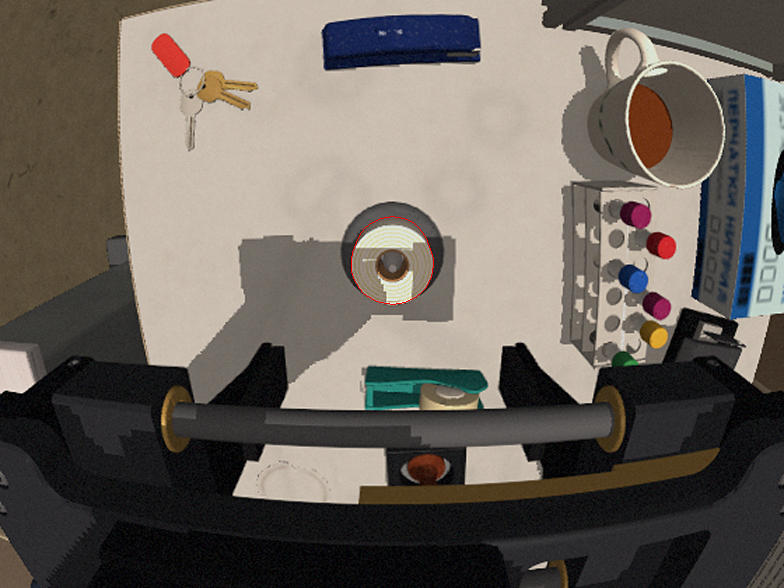

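Roll is on the post. I back off and do a final check from the fixed cameras.

Call:
carry_out:
  increments: "1 -0.042 -0.035 -0.003 0 0 0; 1 -0.042 -0.035 -0.003 0 0 0; 1 -0.042 -0.03 -0.003 0 0 0; 1 -0.03 -0.015 0 0 0 0; 1 0 0 0 0 0 0; 1 0 0 0 0 0 0; 1 0 0 0 0 0 0"

```text
time_s: 48.92
tool_pos: [0.47, 0.1093, 0.2865]
tool_rot: [-179.3, -0.3, 89.8]
force: [0.5, -0.2, 1.2]
grip_width: 0.0874
```

```bash
python3 - <<'E'
from h import *
import pickle
R=pickle.load(open('R.pkl','rb')); 
ps={n:read_camera(n) for n in('scene','side')}
for k,t in(('tape','tape_dispenser'),('corrector','corrector')):
    for n in ps:
        m=masks_of(t,ps[n]); print(k,n,[(round(d['confidence'],2),np.round(d['bbox'])) for d in m[:2]])
p=ps['side'];cv2.imwrite('pics/fs.png',cv2.resize(p['img'][120:360,200:440],(600,600),interpolation=cv2.INTER_CUBIC))
p=ps['scene'];cv2.imwrite('pics/fc.png',cv2.resize(p['img'][130:310,90:430],(800,424),interpolation=cv2.INTER_CUBIC))
print(get_obs()['tool_pos'],get_obs()['time_s'])
E
```

```text
tape scene [(0.68, array([213., 189., 234., 228.])), (0.68, array([368., 142., 388., 171.]))]
tape side [(0.55, array([300., 177., 342., 197.]))]
corrector scene [(0.56, array([317., 166., 332., 191.]))]
corrector side [(0.63, array([301., 249., 313., 269.]))]
[0.46995224 0.10895454 0.28671108] 49.225
```

View pics/fs.png

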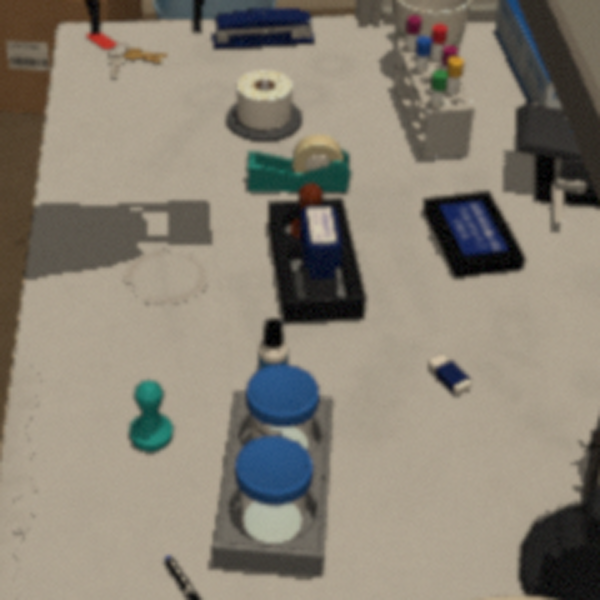

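View pics/fc.png

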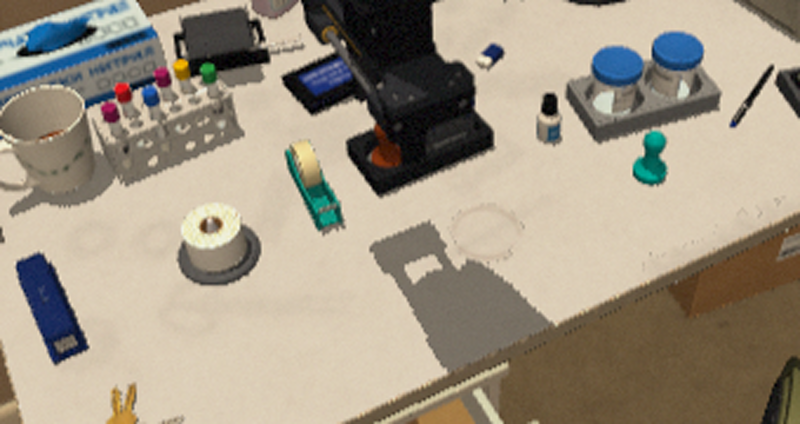

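```bash
python3 - <<'E'
from h import *
for n,rs in(('scene',[(205,182,240,232),(312,160,336,194)]),('side',[(292,170,346,200),(298,243,318,270)])):
    a=cv2.imread(f'pics/a_{n}.png'); b=read_camera(n)['img']
    for (x0,y0,x1,y1) in rs:
        A=np.float32(cv2.cvtColor(a[y0:y1,x0:x1],6));B=np.float32(cv2.cvtColor(b[y0:y1,x0:x1],6))
        w=cv2.createHanningWindow(A.shape[::-1],cv2.CV_32F)
        print(n,cv2.phaseCorrelate(A,B,w),np.abs(A-B).mean())
E
```

```text
scene ((-0.09906481040608028, -0.04891105646500549), 1.048097390598721) 10.306286
scene ((-0.01683628199576681, -0.11348344652095932), 0.9693362083699968) 10.681373
side ((0.032013618570491786, 0.05035665527294597), 0.9191765181812239) 1.088744
side ((-0.09043993096195102, 0.3603985639438356), 1.1165049976772732) 1.6466626
```

Neither bystander moved (any shift is well under a pixel). Handing in.

```bash
python3 -c "
from cell import *
print(sign_off()); print(get_obs()['time_s'])"
```

```text
the job is handed in; nothing more can be done
None
the job is handed in; nothing more can be done
```

The job is handed in at about 49 s, and my last checks showed everything in place. I worked in the order asked:

- **Stamps:** the oblong one stands in the oblong bay and the brown round one in the round bay. The turquoise look-alike stayed where it was.
- **Jars:** one stands in each rack well.
- **Label roll:** it lies flat on the base of the stand, over the post.

The gripper was open and clear of everything when I handed in. Each placed item was seen upright and seated in the wrist view after release. The final side and scene views agreed, although the arm hid the oblong stamp in the scene view.

Comparing pictures from before and after, the tape dispenser and the correction-fluid bottle shifted 0.4 pixel at most, which I take as not moved. Wrist forces read no more than about 3 N, sampled at the end of each move.

Two readings disagreed:
- **Tape dispenser:** the network's outline for it moved by 1 to 4 pixels. The direct picture comparison did not bear this out.
- **Left jar:** the network missed it when I checked it after release, so I judged that one by eye in the picture.

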